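Push the used plugs out of the filter block

TASK

Push the grey filter block square and flush into the corner of the metal fence and slide the white catch tray fully home to the left behind the fence windows. Then use the push rod to drive every orange plug in the block out through the far side so that it drops into the tray, lay the rod back on the black mat, and finally draw the tray fully out to the right again with all the plugs in it. Keep the block upright and in its corner, and leave the cup, the brown bottle and the meter alone.

Things in the scene. Friction and masses are not known exactly. Their poses are not given: they have to be found in the camera images.
- corner (a point): inner corner of the fixed aluminium fence, at worktop level. x points through the back fence (away from the robot, about world x), y left into the side fence, z up. Back fence: front face is the plane x = 0, from y = -155 to +12 mm, 8 mm thick, 54 mm high. Side fence: its face is the plane y = 0, from x = -40 to 0 mm, 12 mm thick, 40 mm high
- windows (a point): middle of the row of four windows, on the back fence's front face (75 mm right of the corner, 33 mm above the worktop; axes as the corner's). Windows are 26 mm wide, 19 to 46 mm above the worktop, centred at y = +54, +18, -18, -54 mm; with the block flush in the corner its bores meet them. Behind the fence the tray's slide lies at x = 10 to 76 mm
- block_mid (a point): centre of the loose grey filter block, 40 (x) x 150 (y) x 54 (z) mm, about 0.9 kg, standing on the worktop, turned up to 0.22 rad from the fence. Flush in the corner it is at x = -20, y = -75, z = 27 mm of the corner. Four open through bores, 18 mm diameter, run along x, at y = +54, +18, -18, -54 mm from this point and 6 mm above it (33 mm above the worktop)
- block_top (a point): centre of the block's top face, 27 mm above block_mid. A spring finger in each bore's roof holds its plug with friction (2 to 8 N to push it along); with no plug it leaves 15 mm of free height over the bore's floor
- plug0_mid (a point): centre of an orange plug, a cylinder 16 mm in diameter and 28 mm long, axis x, 15 g; at the start (if present) in the block's bore at y = +54 mm of the block, its near end 3 mm inside the block's near face. Two to four plugs are present; absent ones read None
- plug1_mid (a point): centre of an orange plug, a cylinder 16 mm in diameter and 28 mm long, axis x, 15 g; at the start (if present) in the block's bore at y = +18 mm of the block, its near end 3 mm inside the block's near face. Two to four plugs are present; absent ones read None
- plug2_mid (a point): centre of an orange plug, a cylinder 16 mm in diameter and 28 mm long, axis x, 15 g; at the start (if present) in the block's bore at y = -18 mm of the block, its near end 3 mm inside the block's near face. Two to four plugs are present; absent ones read None
- plug3_mid (a point): centre of an orange plug, a cylinder 16 mm in diameter and 28 mm long, axis x, 15 g; at the start (if present) in the block's bore at y = -54 mm of the block, its near end 3 mm inside the block's near face. Two to four plugs are present; absent ones read None
- tray (a joint): slide of the catch tray, m: 0 = fully drawn out to the right (fence's -y) at the outer stop, 0.150 = fully home behind the windows at the inner stop; about 1.5 N of friction, stays where it is left
- tray_in (a point): centre of the white tray's inner floor, which is about 6.5 mm above the worktop, axes as the corner's. Inside 56 (x) x 142 (y) mm, walls 3 mm thick whose tops are 18 mm above the worktop
- tray_handle (a point): grip point on the tray's upright green handle post at the tray's right end, 18 (x) x 12 (y) mm, 99 mm to the right of the tray's centre; the post reaches from 4 to 65 mm above the worktop, this point is at 50 mm. Axes as the corner's; the tray moves along y
- rod_grip (a point): centre of the push rod's blue handle, 60 (x) x 16 (y) x 22 (z) mm; the rod's x axis points along the rod from handle to tip. A steel shaft 8 mm in diameter, centred on the handle, runs from x = 30 to x = 110 mm. 90 g; lying on the mat the handle's centre is 14 mm above the worktop
- rod_tip (a point): tip of the push rod's shaft, 110 mm along x from rod_grip. The tip must travel at least 52 mm past the block's near face to drive a plug clear of the fence
- mat_mid (a point): centre of the top of the fixed black rubber mat, 200 (x) x 90 (y) mm, 3 mm thick, where the push rod lies with its tip pointing away from the robot
- sample_cup: sample cup with blue lid, 52 mm diameter, 50 mm high, origin at its underside; leave alone
- brown_bottle: small brown dropper bottle with black cap, 33 mm diameter, 78 mm high, origin at its underside; leave alone
- meter: white hand-held meter lying flat, 58 x 92 x 23 mm, origin at its underside; leave alone

How it is judged:
On the way, in this order (a step that is already met when the one before it is completed fails the run):
1. the filter block stands flush in the fence corner and the tray is fully home (x of block_mid in the frame of corner between -0.0235 and -0.0165 m and y of block_mid in the frame of corner between -0.079 and -0.0715 m and angle between the x axis of block_mid and the x axis of corner, either way round below 0.045 rad and angle between block_mid's own z axis and vertical below 0.05 rad and height (world z) of block_mid below 0.031 m and value of joint tray above 0.144 m), for 0.2 s.
2. every plug lies in the tray while the tray is still home (x of plug0_mid in the frame of tray_in between -0.031 and 0.031 m and y of plug0_mid in the frame of tray_in between -0.074 and 0.074 m and z of plug0_mid in the frame of tray_in between -0.003 and 0.022 m and x of plug1_mid in the frame of tray_in between -0.031 and 0.031 m and y of plug1_mid in the frame of tray_in between -0.074 and 0.074 m and z of plug1_mid in the frame of tray_in between -0.003 and 0.022 m and x of plug2_mid in the frame of tray_in between -0.031 and 0.031 m and y of plug2_mid in the frame of tray_in between -0.074 and 0.074 m and z of plug2_mid in the frame of tray_in between -0.003 and 0.022 m and x of plug3_mid in the frame of tray_in between -0.031 and 0.031 m and y of plug3_mid in the frame of tray_in between -0.074 and 0.074 m and z of plug3_mid in the frame of tray_in between -0.003 and 0.022 m and value of joint tray above 0.138 m), for 0.2 s.
3. the rod lies on the mat again, tray still home (x of rod_grip in the frame of mat_mid between -0.1 and 0.1 m and y of rod_grip in the frame of mat_mid between -0.045 and 0.045 m and height (world z) of each of rod_grip, rod_tip below 0.028 m and x of rod_tip in the frame of mat_mid between -0.1 and 0.1 m and y of rod_tip in the frame of mat_mid between -0.045 and 0.045 m and value of joint tray above 0.13 m), for 0.3 s.
At the end, for the whole second after the job is handed in: tray within 6 mm of its outer stop with every plug present lying in it, rod (handle centre and tip) lying on the mat, block still in the corner: within 3.5 mm of flush on both faces and 0.045 rad of square (x of block_mid in the frame of corner between -0.0235 and -0.0165 m and y of block_mid in the frame of corner between -0.079 and -0.0715 m and angle between the x axis of block_mid and the x axis of corner, either way round below 0.045 rad and angle between block_mid's own z axis and vertical below 0.05 rad and height (world z) of block_mid below 0.031 m and x of plug0_mid in the frame of tray_in between -0.031 and 0.031 m and y of plug0_mid in the frame of tray_in between -0.074 and 0.074 m and z of plug0_mid in the frame of tray_in between -0.003 and 0.022 m and x of plug1_mid in the frame of tray_in between -0.031 and 0.031 m and y of plug1_mid in the frame of tray_in between -0.074 and 0.074 m and z of plug1_mid in the frame of tray_in between -0.003 and 0.022 m and x of plug2_mid in the frame of tray_in between -0.031 and 0.031 m and y of plug2_mid in the frame of tray_in between -0.074 and 0.074 m and z of plug2_mid in the frame of tray_in between -0.003 and 0.022 m and x of plug3_mid in the frame of tray_in between -0.031 and 0.031 m and y of plug3_mid in the frame of tray_in between -0.074 and 0.074 m and z of plug3_mid in the frame of tray_in between -0.003 and 0.022 m and x of rod_grip in the frame of mat_mid between -0.1 and 0.1 m and y of rod_grip in the frame of mat_mid between -0.045 and 0.045 m and height (world z) of each of rod_grip, rod_tip below 0.028 m and x of rod_tip in the frame of mat_mid between -0.1 and 0.1 m and y of rod_tip in the frame of mat_mid between -0.045 and 0.045 m and value of joint tray below 0.006 m); the robot touches nothing.
It fails at once if a bystander is moved more than 25 mm (distance of any of sample_cup, brown_bottle, meter from where it was at the start of the episode above 0.025 m).
It fails at once if the filter block is tipped over (angle between block_mid's own z axis and vertical above 0.35 rad).
Of plug0, plug1, plug2, plug3 only 2 to 4 are there at a start; the rules pass over those that are not, and their reading is None.
At some moment in a run one of rod may be knocked a few centimetres aside while the robot is not near it.
Once in a run the grip may slacken for a moment while it holds something.
It also fails if it takes over 210 s, if anything falls off the work surface, if the arm or the gripper's body presses on something with over 40 N, if the wrist force passes 120 N, or if a joint passes its speed limit or range.

ROBOT

A 6-joint arm with a two-finger parallel gripper is mounted at the origin on a cart in front of the work surface, level with it; the furniture and walls round the work are solid. World frame = base frame: x ahead of the robot, y to its left, z up, the work surface at z = 0. Lengths are in m, angles in rad, forces in N, time in s.
With the tool pointing down it reaches from about 0.425 to 0.95 m from the base axis. Payload 3.5 kg.
Tool frame: the origin (TCP) lies on the centre line of the jaws, within the pads' length; the fingertips stand 11 mm ahead of it and the grasp point (between the pads) lies 8 mm behind it; x points along the fingers, y is the direction in which the jaws open and shut, and the axes are right-handed (so a half turn about x gives the same grasp; the last joint's range is limited). The gripper opens to 85 mm and grips with 20 to 120 N. Pads are 22 mm wide; open, the fingers measure 114 mm over their backs; the gripper's body (76 mm by 85 mm) begins 54 mm behind the grasp point. The pads swing forward as they close: fully open they stand 13 mm farther back than shut.
Start: joints at [-1.325, 0.286, 1.577, -0, 1.279, -0.15], TCP at [0.26, -0.623, 0.242] pointing down, gripper open.
Joint ranges: [-2.77, 2.77], [-0.9, 2.22], [0.21, 2.48], [-1.53, 4.67], [0.24, 2.81], [-2.84, 2.84]. Speed limits (rad/s): [2.79, 2.79, 3.14, 3.14, 3.14, 3.14].

INTERFACE

Orientations are given as a unit quaternion [x, y, z, w].
In Python, from plant import ctrl gives the robot as it stands. The module is installed in compiled form; this text tells all that it offers.
- The arm moves only by the tool drive_tool, never from a script. Its argument "series" is a list of rows, each a list of 2 entries, a list of its own where there are three numbers: the shift along the tool's x, y, z in units of 50 mm (1.0 is 50 mm), then the turn, a rotation vector about the tool's x, y, z in degrees. A call has 1 to 5 rows; each row shifts and turns the pose as measured when the row begins, along the tool's axes as they then stand; what a row does not reach is not made up. A row lasts 1/10 s, in which the tool goes at most 50 mm and 8.59 degrees, less where a joint would pass 70% of its speed; a pose out of reach is approached as far as the arm can. A call is refused whole if a number of a shift passes 1 or a number of a turn 8.59, either way. A call with a gripper value outside its range is refused whole. "grip" is the gripper's target within -1 to 1 (fully open at 1, half-way at 0, shut at -1), set as the call begins (left out, the last holds). The fingers move at their own pace and stop on an object; "newtons" is the grip in N (left out, the last holds). Time passes only in rows, so rows that do not move let the fingers close. It gives the time, the measured TCP pose, the force and the opening at its end, in the units of the state.
- ctrl.get_state(): the state, without advancing time (a new reading comes with each control period).
- ctrl.read_camera(name): name is "side" or "top"; returns a dict with "img" (384x512x3 uint8, red, green, blue), "camera_matrix" (3x3 intrinsics, pixels), "R" (3x3) and "t" (3): a world point X has camera coordinates R X + t. Camera axes: x right, y down, z forward; pixel columns grow to the right and rows downward; lengths in m; the calibration is good to about 2 mm. A picture is of the moment at which its call begins. There is no depth.
- ctrl.sign_off(): hands the job in, once; it reports no verdict.
The state is a dict: "time": time; "qpos": joint angles; "dq": joint speeds; "joint_efforts": joint torques, N m; "eef_pos": TCP position; "tcp_rot": TCP orientation; "contact_force": force on the tool from outside, world axes, zero at the start; "wrist_torque": the same for the moment, N m; "opening": opening from 0.0 (shut) to 1.0 (fully open).
Only numpy, scipy, OpenCV 4.12 (cv2) and the standard library are available. Lean on these libraries where they do the work, as an engineer would, in place of code of your own. Each camera call takes 0.05 s, during which the arm holds its last target.

## Working session

There is one attempt and no reset: what is moved stays moved. The work goes in short steps, Python scripts to look and compute and a tool call to move; the robot and the scene stay as the last step left them, time stands still between calls to the robot, and variables do not carry over. Pictures are saved under pics/ and viewed, and the job is handed in when it is done.

Besides the shell and the picture viewer there is one more tool, called after ">>>" as name(argument=value, ...) on one line, values as JSON. drive_tool: Moves the arm, as the interface text tells. Its arguments: {"type":"object","properties":{"series":{"type":"array"},"grip":{"type":"number"},"newtons":{"type":"number"}},"required":["series"]}

```bash
mkdir -p pics; ls; python3 - <<'E'
from plant import ctrl
import cv2
print(ctrl.get_state())
for n in("side","top"):
    r=ctrl.read_camera(n); cv2.imwrite(f"pics/{n}0.png",r["img"][:,:,::-1]); print(n,r["camera_matrix"],r["R"],r["t"])
E
```

```text
pics
{'time': 0.0, 'qpos': array([-1.32500910e+00,  2.87211111e-01,  1.57817100e+00, -1.15531460e-05,
        1.27858319e+00, -1.50009214e-01]), 'dq': array([-0.00112637,  0.00043142, -0.00147223, -0.00132787,  0.0011142 ,
       -0.00062258]), 'joint_efforts': array([ 9.25351947e-05, -4.05981982e+01, -2.92628556e+01, -1.66676573e-04,
        5.83234476e-03, -7.15332988e-06]), 'eef_pos': array([ 0.26010689, -0.62219428,  0.24092009]), 'tcp_rot': array([-0.69326067, -0.13986233,  0.69334879, -0.13818692]), 'contact_force': array([0.69619343, 0.10101785, 0.42840109]), 'wrist_torque': array([-0.02874464, -0.00681762,  0.03373916]), 'opening': 1.004285400334447}
side [[419.49116281   0.         263.4332649 ]
 [  0.         419.49116281 192.81523518]
 [  0.           0.           1.        ]] [[-8.49601779e-01 -5.27424152e-01 -7.62531454e-04]
 [-3.15864130e-01  5.09966843e-01 -8.00102287e-01]
 [ 4.22382136e-01 -6.79527470e-01 -5.99863108e-01]] [0.4577135  0.27318569 0.85452507]
top [[480.89411876   0.         255.16582825]
 [  0.         480.89411876 204.58281111]
 [  0.           0.           1.        ]] [[ 0.00365067 -0.99977631 -0.02083291]
 [-0.99863066 -0.00255768 -0.0522519 ]
 [ 0.05218692  0.02099514 -0.99841661]] [-0.08506107  0.57382497  1.10512962]
```

View pics/side0.png

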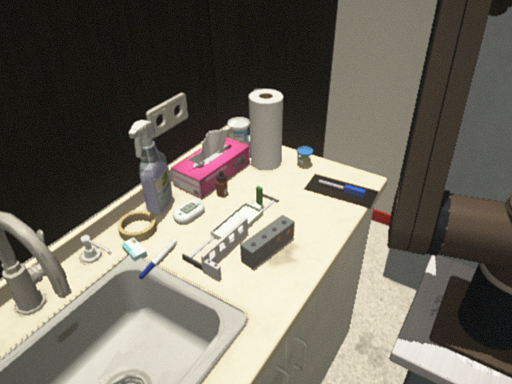

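View pics/top0.png

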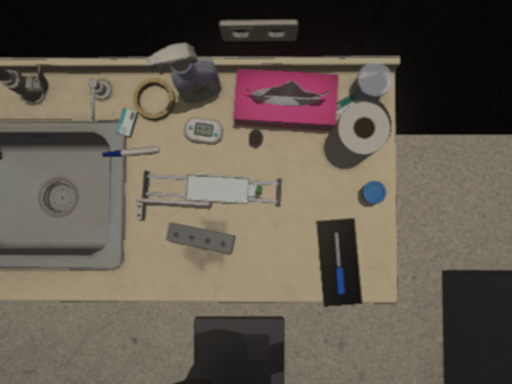

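```bash
cat > h.py <<'E'
import numpy as np, cv2
from scipy.spatial.transform import Rotation as Rn
from plant import ctrl
def cam(n): return ctrl.read_camera(n)
def proj(r,X):
    c=r["R"]@np.asarray(X,float)+r["t"]; p=r["camera_matrix"]@c; return p[:2]/p[2]
def ray(r,uv,z):
    d=r["R"].T@np.linalg.solve(r["camera_matrix"],np.array([uv[0],uv[1],1.])); o=-r["R"].T@r["t"]
    return o+d*(z-o[2])/d[2]
def crop(r,name,u0,v0,u1,v1,s):
    im=r["img"][v0:v1,u0:u1,::-1]; cv2.imwrite(name,cv2.resize(im,None,fx=s,fy=s,interpolation=cv2.INTER_CUBIC))
def st():
    s=ctrl.get_state(); R=Rn.from_quat(s["tcp_rot"]).as_matrix()
    print("t%.1f"%s["time"],"pos",s["eef_pos"].round(4),"X",R[:,0].round(3),"Y",R[:,1].round(3),"F",s["contact_force"].round(1),"op %.3f"%s["opening"]); return s,R
E
python3 - <<'E'
from h import *
r=cam("top"); crop(r,"pics/t1.png",125,160,295,270,4.7); crop(r,"pics/t1b.png",300,170,400,310,4)
r=cam("side"); crop(r,"pics/s1.png",170,170,310,280,5.5)
crop(r,"pics/s1b.png",290,160,400,230,6)
E
```

```text
(no output)
```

View pics/t1.png

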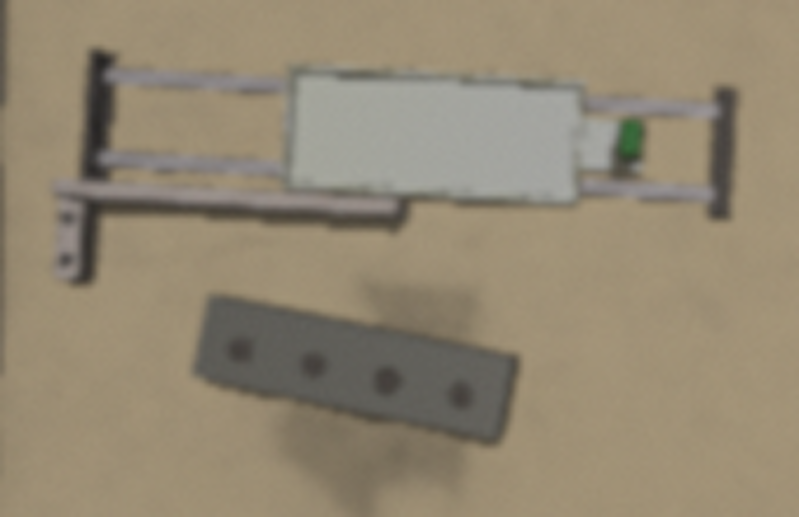

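View pics/s1.png

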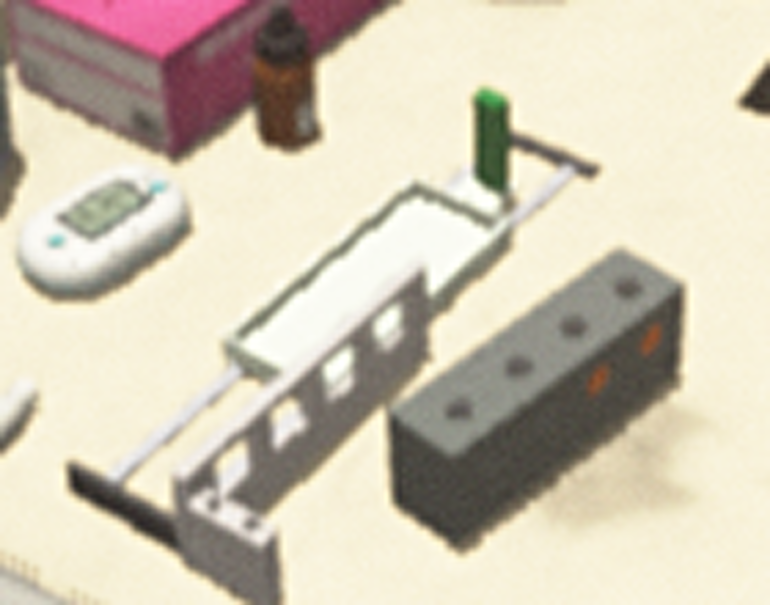

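View pics/t1b.png

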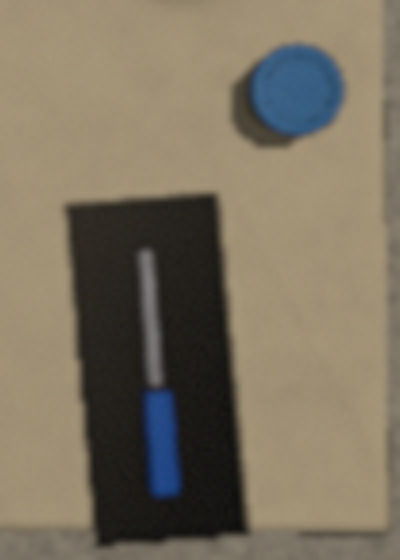

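```bash
python3 - <<'E'
from h import *
r=cam("side"); im=r["img"][210:270,235:300,::-1].astype(float)
im=np.clip(im*2.2,0,255).astype(np.uint8)
cv2.imwrite("pics/s2.png",cv2.resize(im,None,fx=11,fy=9.5,interpolation=cv2.INTER_CUBIC))
print(-r["R"].T@r["t"])
hsv=cv2.cvtColor(r["img"],cv2.COLOR_RGB2HSV)
m=(hsv[...,0]<18)&(hsv[...,1]>110); m[:205]=0;m[275:]=0;m[:,:235]=0;m[:,300:]=0
n,l,s,c=cv2.connectedComponentsWithStats(m.astype(np.uint8)); print(s,c)
E
```

```text
[0.11422764 0.68276677 0.73152358]
[[     0      0    512    384 196585]
 [   286    229      4      5     12]
 [   277    237      4      5     11]] [[255.49675713 191.49494112]
 [287.83333333 231.16666667]
 [278.18181818 238.63636364]]
```

View pics/s2.png

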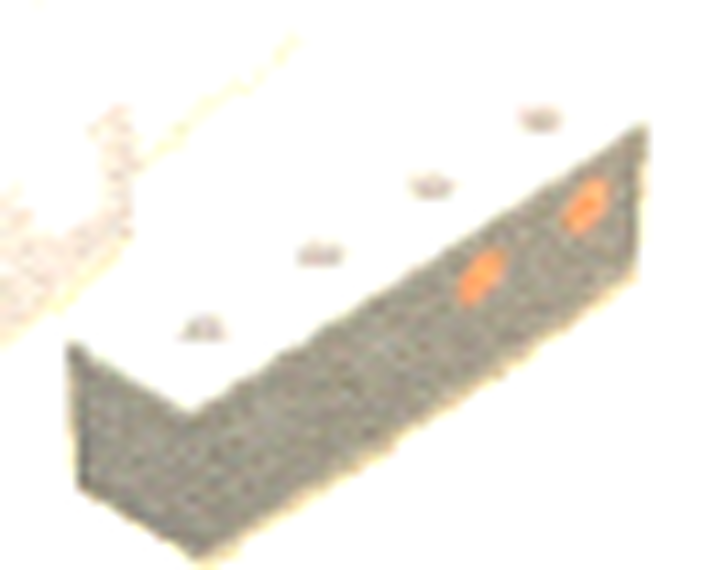

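```bash
python3 - <<'E'
from h import *
r=cam("top"); print(-r["R"].T@r["t"])
crop(r,"pics/t3.png",132,165,232,240,8); crop(r,"pics/t3b.png",205,165,295,225,8)
h=cv2.cvtColor(r["img"],cv2.COLOR_RGB2HSV)
g=(h[...,1]<60)&(h[...,2]>60)&(h[...,2]<135); g=g.astype(np.uint8); g[:218]=0
g[262:]=0;g[:,:160]=0;g[:,245:]=0
g=cv2.morphologyEx(g,cv2.MORPH_CLOSE,np.ones((5,5)))
c=max(cv2.findContours(g,0,2)[0],key=cv2.contourArea); b=cv2.minAreaRect(c); print(b,cv2.boxPoints(b))
P=np.array([ray(r,p,.054) for p in cv2.boxPoints(b)]); print(P.round(4), np.linalg.norm(np.diff(P,axis=0),axis=1))
E
```

```text
[ 0.51567642 -0.10677673  1.13159114]
((199.94268798828125, 237.98129272460938), (68.11426544189453, 24.65920639038086), 6.788974285125732) [[164.66684 246.19846]
 [167.58188 221.71216]
 [235.21854 229.76413]
 [232.3035  254.25043]]
[[ 0.478   0.1186  0.054 ]
 [ 0.5329  0.1127  0.054 ]
 [ 0.5154 -0.0396  0.054 ]
 [ 0.4607 -0.0334  0.054 ]] [0.05522506 0.15336886 0.05501356]
```

View pics/t3.png

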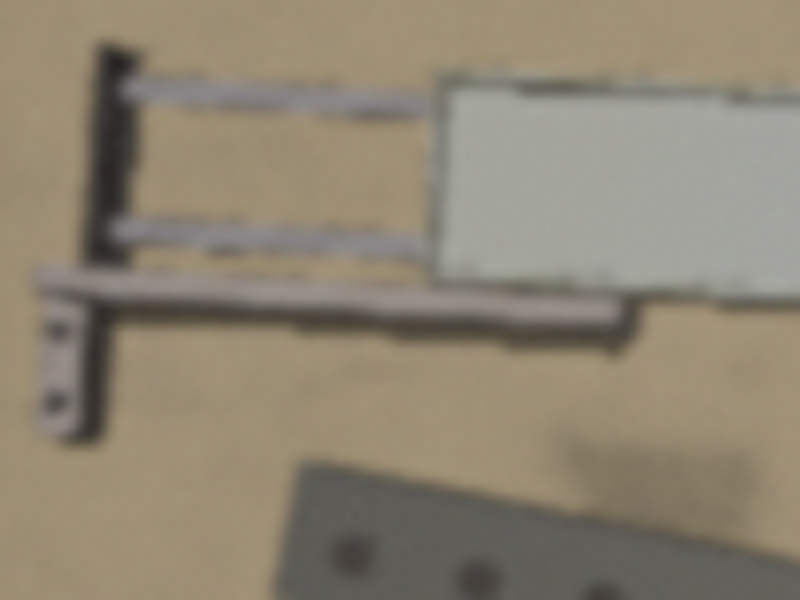

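View pics/t3b.png

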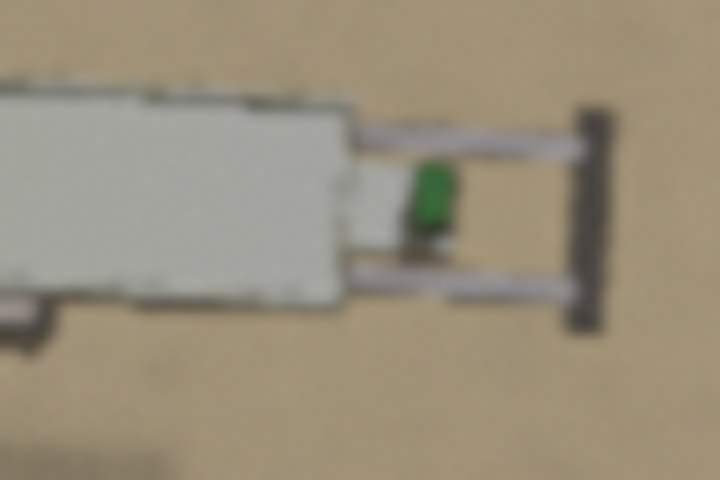

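```bash
cat >> h.py <<'E'
def cp(u,v,u0,v0,s): return np.array([u0+(u+.5)/s-.5,v0+(v+.5)/s-.5])
E
python3 - <<'E'
from h import *
r=cam("top"); s=cam("side")
f=lambda u,v,z:ray(r,cp(u,v,132,165,8),z)
A=f(120,300,.054);B=f(624,323,.054); d=A-B; d/=np.linalg.norm(d); print("fence pts",A,B,"yaw",np.arctan2(-d[0],d[1]))
L=f(35,290,.054); print("left end",L, "len",np.linalg.norm(L-B))
S1=f(82,305,.04);S2=f(75,435,.04);S3=f(38,435,.04); print("side inner",S1,S2,S3)
x=np.array([d[1],-d[0],0])
# corner: on front line, 155 from B
c=B+d*.155; print("corner est from right end",c); c2=L-d*.012; print("from left",c2)
# via side inner
print("from side", B+d*np.dot(S1-B,d), B+d*np.dot(S2-B,d))
g=lambda u,v,z:ray(r,cp(u,v,205,165,8),z)
h=g(436,198,.065);print("handle top",h)
print("tray NE corner..",g(352,105,.018),g(340,308,.018), f(440,80,.018),f(433,278,.018))
E
```

```text
fence pts [0.57706681 0.16092327 0.054     ] [0.57094038 0.01845169 0.054     ] yaw -0.04297456179457813
left end [0.57983346 0.18506608 0.054     ] len 0.1668515553403241
side inner [0.57640708 0.17528761 0.04      ] [0.53927458 0.17669869 0.04      ] [0.53924081 0.18730638 0.04      ]
corner est from right end [0.57759939 0.17330859 0.054     ]
from left [0.57931793 0.17307716 0.054     ]
from side [0.57768213 0.17523279 0.054     ] [0.57767416 0.17504746 0.054     ]
handle top [ 0.60546824 -0.09289483  0.065     ]
tray NE corner.. [ 0.63650983 -0.06776279  0.018     ] [ 0.57736806 -0.06453862  0.018     ] [0.64363352 0.07704505 0.018     ] [0.58575356 0.07844408 0.018     ]
```

```bash
python3 - <<'E'
from h import *
s,R=st(); print(R.round(3))
r=cam("top")
Q=[(210,295),(517,355),(498,441),(195,377)]
P=np.array([ray(r,cp(u,v,125,160,4.7),.054) for u,v in Q]); print(P.round(4),np.linalg.norm(P-np.roll(P,-1,0),axis=1).round(4),P.mean(0))
d=P[0]-P[1]+P[3]-P[2]; print("yaw",np.arctan2(-d[0],d[1]))
m=lambda u,v,z:ray(r,cp(u,v,300,170,4),z)
print("mat",[m(*p,.003).round(4) for p in[(66,205),(215,195),(245,530),(98,543)]])
print("rod tip",m(146,250,.014),"shaft/handle",m(156,387,.014),"h top far",m(159,390,.025),"h near",m(166,496,.025))
for n,p in dict(cup=(374,193),bottle=(256,138),meter=(204,130)).items(): print(n,ray(r,p,.03).round(3))
print("rbar",ray(r,cp(590,220,205,165,8),.01))
E
```

```text
t0.4 pos [ 0.2602 -0.6227  0.2421] X [-0.  0. -1.] Y [ 0.386 -0.923 -0.   ] F [0.5 0.2 0.4] op 1.001
[[-0.     0.386 -0.923]
 [ 0.    -0.923 -0.386]
 [-1.    -0.    -0.   ]]
[[ 0.5315  0.1089  0.054 ]
 [ 0.5034 -0.0383  0.054 ]
 [ 0.4625 -0.0295  0.054 ]
 [ 0.4923  0.1155  0.054 ]] [0.1498 0.0418 0.1481 0.0397] [0.49741565 0.03914178 0.054     ]
yaw -0.19537996431468976
mat [array([ 0.5369, -0.2259,  0.003 ]), array([ 0.543 , -0.3127,  0.003 ]), array([ 0.3491, -0.3287,  0.003 ]), array([ 0.3411, -0.2438,  0.003 ])]
rod tip [ 0.51079094 -0.27077604  0.014     ] shaft/handle [ 0.43203218 -0.27611353  0.014     ] h top far [ 0.43116273 -0.27614254  0.025     ] h near [ 0.37123924 -0.27978106  0.025     ]
cup [ 0.6   -0.355  0.03 ]
bottle [ 0.727 -0.085  0.03 ]
meter [0.746 0.036 0.03 ]
rbar [ 0.60373801 -0.1371861   0.01      ]
```

>>> drive_tool(series=[[[0,0,0],[8.4,0,0]],[[0,0,0],[8.4,0,0]],[[0,0,0],[8.4,0,0]],[[0,-1,0],[0,0,0]],[[0,-1,0],[0,0,0]]])

```text
time: 0.95
eef_pos: [0.2649, -0.5253, 0.2391]
tcp_rot: [-0.706, 0.022, 0.707, 0.023]
contact_force: [0.6, -0.3, 1.0]
opening: 1.001
```

```bash
cat >> h.py <<'E'
C=np.array([.5777,.1745,0]); YAW=-.043
def F(p): # world->fence
    return Rn.from_euler('z',YAW).as_matrix().T@(np.asarray(p,float)-C)
def W(p): return Rn.from_euler('z',YAW).as_matrix()@np.asarray(p,float)+C
def go(tw,yawY=None):
    """units to reach world point tw; yawY=desired tool-Y heading deg"""
    s,R=st(); print("fence",F(s["eef_pos"]).round(4),"Yang %.2f"%np.degrees(np.arctan2(R[1,1],R[0,1])),"tilt %.2f"%np.degrees(np.arccos(-R[2,0])))
    print("units",(R.T@(np.asarray(tw)-s["eef_pos"])/.05).round(3))
E
python3 - <<'E'
from h import *
go([.44,.035,.12])
E
```

```text
t0.9 pos [ 0.2649 -0.5253  0.2391] X [-0.001  0.002 -1.   ] Y [-0.064 -0.998 -0.002] F [ 0.6 -0.3  1. ] op 1.001
fence [-0.2824 -0.7126  0.2391] Yang -93.69 tilt 0.12
units [  2.398 -11.404  -2.776]
```

>>> drive_tool(series=[[[0,-1,-0.3],[-1.2,0,0]],[[0,-1,-0.3],[0,0,0]],[[0,-1,-0.3],[0,0,0]],[[0,-1,-0.3],[0,0,0]],[[0,-1,-0.3],[0,0,0]]])

```text
time: 1.45
eef_pos: [0.3464, -0.2876, 0.2392]
tcp_rot: [0.707, -0.017, -0.707, -0.018]
contact_force: [1.8, 1.0, -0.4]
opening: 0.996
```

>>> drive_tool(series=[[[0,-1,-0.3],[0,0,0]],[[0,-1,-0.3],[0,0,0]],[[0,-1,-0.3],[0,0,0]],[[0.5,-1,-0.2],[0,0,0]],[[0.5,-1,-0.2],[0,0,0]]])

```text
time: 1.95
eef_pos: [0.4205, -0.0577, 0.2007]
tcp_rot: [0.712, -0.02, -0.701, -0.016]
contact_force: [0.5, -0.2, 0.6]
opening: 1.0
```

```bash
python3 - <<'E'
from h import *
go([.437,.035,.08])
E
```

```text
t1.9 pos [ 0.4205 -0.0577  0.2007] X [ 0.016 -0.006 -1.   ] Y [-0.051 -0.999  0.005] F [ 0.5 -0.2  0.6] op 1.000
fence [-0.1471 -0.2388  0.2007] Yang -92.93 tilt 0.97
units [ 2.408 -1.881 -0.196]
```

>>> drive_tool(series=[[[0,-1,-0.2],[0,-0.9,-0.3]],[[0.8,-0.9,0],[0,0,0]],[[0.8,0,0],[0,0,0]],[[0.7,0,0],[0,0,0]]])

```text
time: 2.35
eef_pos: [0.439, 0.0329, 0.0965]
tcp_rot: [0.712, -0.015, -0.702, -0.014]
contact_force: [0.5, -0.5, -0.0]
opening: 1.002
```

```bash
python3 - <<'E'
from h import *
go([.44,.035,.02])
E
```

```text
t2.4 pos [0.439  0.0329 0.0965] X [ 0.015 -0.001 -1.   ] Y [-0.041 -0.999  0.   ] F [ 0.5 -0.5 -0. ] op 1.002
fence [-0.1325 -0.1475  0.0965] Yang -92.36 tilt 0.84
units [ 1.531 -0.044  0.004]
```

>>> drive_tool(series=[[[0.8,0,0],[0,-0.8,0]],[[0.6,0,0],[0,0,0]],[[0.25,0,0],[0,0,0]],[[0,0,0],[0,0,0]]])

```text
time: 2.75
eef_pos: [0.4365, 0.0347, 0.0076]
tcp_rot: [-0.705, 0.013, 0.709, 0.014]
contact_force: [-0.1, 0.9, -0.1]
opening: 1.001
```

```bash
python3 - <<'E'
from h import *
go([.44,.035,.012])
r=cam("top"); crop(r,"pics/t4.png",125,160,295,310,4)
E
```

```text
t2.8 pos [0.4365 0.0347 0.0076] X [-0.006  0.001 -1.   ] Y [-0.038 -0.999 -0.001] F [-0.1  0.9 -0.1] op 1.001
fence [-0.1351 -0.1458  0.0076] Yang -92.18 tilt 0.35
units [-0.088 -0.009 -0.069]
```

View pics/t4.png

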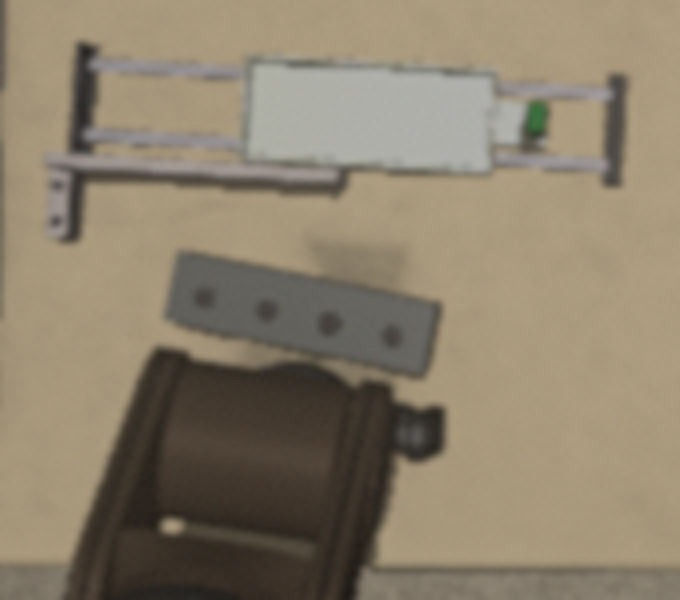

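>>> drive_tool(series=[[[-0.1,0,-0.2],[0,0.3,0]],[[0,0,-0.2],[0.3,0,0]],[[0,0,-0.2],[0,0,0]],[[0,0,-0.2],[0,0,0]],[[0,0,-0.2],[0,0,0]]])

```text
time: 3.3
eef_pos: [0.4891, 0.0323, 0.017]
tcp_rot: [-0.706, 0.015, 0.708, 0.015]
contact_force: [-7.1, 0.7, 2.4]
opening: 0.999
```

>>> drive_tool(series=[[[0,0,-0.2],[0,0,0]],[[0,0,-0.2],[0,0,0]]])

```text
time: 3.5
eef_pos: [0.508, 0.0318, 0.0172]
tcp_rot: [-0.702, 0.014, 0.712, 0.015]
contact_force: [-8.3, 1.1, 6.2]
opening: 1.0
```

```bash
python3 - <<'E'
from h import *
go(W([-.061,-.1458,.012]))
r=cam("top"); crop(r,"pics/t5.png",125,160,295,310,4)
r=cam("side"); crop(r,"pics/s5.png",170,170,310,280,5.5)
E
```

```text
t3.5 pos [0.508  0.0318 0.0172] X [-0.013  0.001 -1.   ] Y [-0.041 -0.999 -0.   ] F [-8.3  1.1  6.2] op 1.000
fence [-0.0635 -0.1456  0.0172] Yang -92.34 tilt 0.77
units [ 0.104  0.005 -0.052]
```

View pics/t5.png

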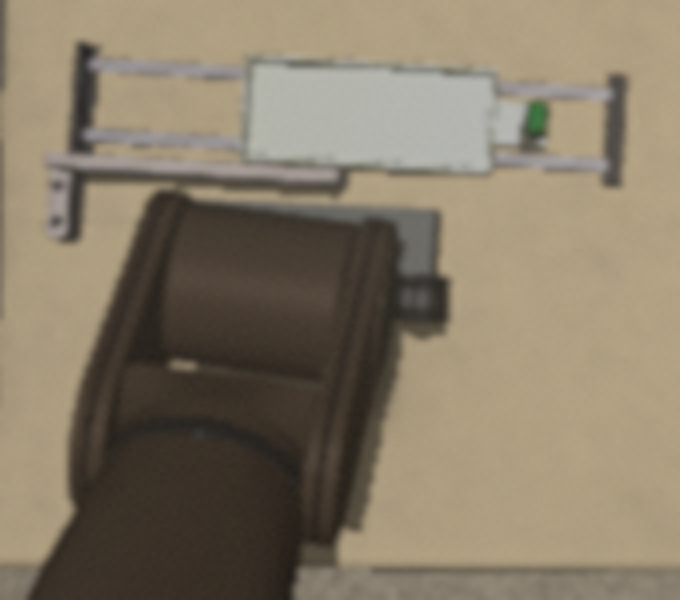

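View pics/s5.png

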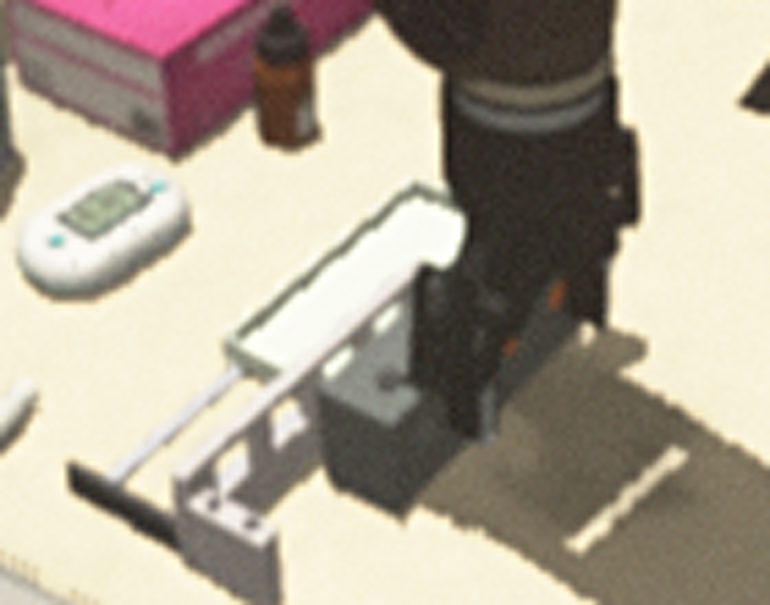

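>>> drive_tool(series=[[[0,0,0.5],[0,0.7,0]],[[-0.8,0,0.2],[0,0,0]],[[-0.9,0.5,0],[0,0,0]],[[0,1,0],[0,0,0]],[[0,0.8,0],[0,0,0]]], grip=1)

```text
time: 4.1
eef_pos: [0.475, -0.0828, 0.1086]
tcp_rot: [0.715, -0.013, -0.699, -0.01]
contact_force: [-0.1, 0.4, -1.1]
opening: 1.0
```

>>> drive_tool(series=[[[0,0,0],[0,0,0]],[[0,0,0],[0,0,0]],[[0,0,0],[0,0,0]],[[0,0,0],[0,0,0]]], grip=-1, newtons=40)

```text
time: 4.5
eef_pos: [0.4793, -0.0875, 0.1124]
tcp_rot: [0.719, -0.017, -0.695, -0.01]
contact_force: [-0.4, -0.0, 0.2]
opening: 0.329
```

```bash
python3 - <<'E'
from h import *
go(W([-.03,-.245,.03]))
r=cam("top"); crop(r,"pics/t6.png",135,165,245,245,7)
E
```

```text
t4.5 pos [ 0.4793 -0.0875  0.1124] X [ 0.034 -0.01  -0.999] Y [-0.038 -0.999  0.009] F [-0.4 -0.   0.2] op 0.329
fence [-0.0871 -0.266   0.1124] Yang -92.20 tilt 2.01
units [ 1.683 -0.429 -1.086]
```

View pics/t6.png

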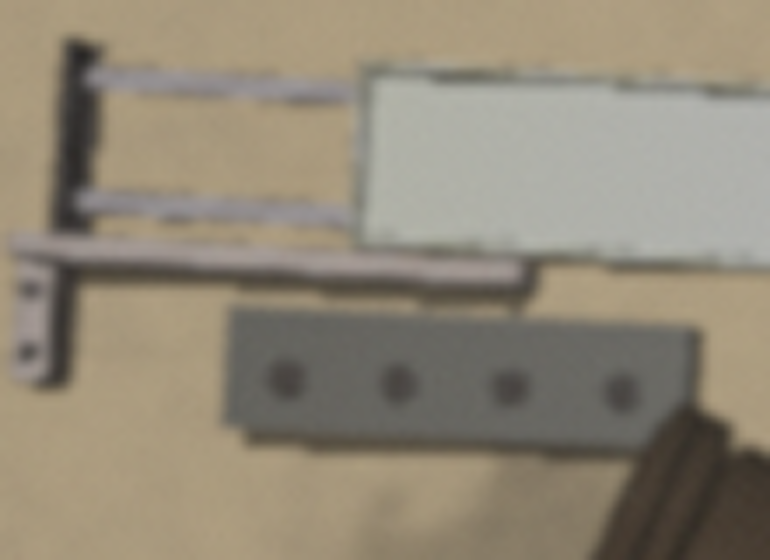

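```bash
python3 - <<'E'
from h import *
r=cam("top")
f=lambda u,v,z:F(ray(r,cp(u,v,135,165,7),z)).round(4)
print(f(232,312,.054),f(697,330,.054),f(223,424,.054),f(520,286,.054),f(100,267,.054))
E
```

```text
[-0.0138 -0.0623  0.054 ] [-0.0127 -0.2122  0.054 ] [-0.0499 -0.0615  0.054 ] [-0.0012 -0.1547  0.054 ] [-0.0013 -0.0189  0.054 ]
```

>>> drive_tool(series=[[[0,0,-0.6],[0,-1.9,-0.5]],[[0,-0.4,-0.45],[0,0,0]],[[0.6,0,0],[0,0,0]],[[0.6,0,0],[0,0,0]],[[0.3,0,0],[0,0,0]]], grip=-1)

```text
time: 5.1
eef_pos: [0.5355, -0.0641, 0.0367]
tcp_rot: [0.708, -0.011, -0.706, -0.011]
contact_force: [-0.2, -0.4, -0.4]
opening: 0.002
```

```bash
python3 - <<'E'
from h import *
go(W([-.033,-.240,.022]))
E
```

```text
t5.1 pos [ 0.5355 -0.0641  0.0367] X [ 0.003 -0.    -1.   ] Y [-0.031 -1.    -0.   ] F [-0.2 -0.4 -0.4] op 0.002
fence [-0.0319 -0.2402  0.0367] Yang -91.78 tilt 0.18
units [ 0.295 -0.005  0.022]
```

>>> drive_tool(series=[[[0.3,0,0],[0.7,0,0]],[[0,-0.2,0],[0,0,0]],[[0,-0.2,0],[0,0,0]],[[0,-0.2,0],[0,0,0]],[[0,-0.2,0],[0,0,0]]])

```text
time: 5.6
eef_pos: [0.5395, -0.0266, 0.0208]
tcp_rot: [0.709, -0.016, -0.705, -0.007]
contact_force: [0.7, -8.0, 3.8]
opening: 0.0
```

>>> drive_tool(series=[[[0,-0.2,0],[0,0,0]],[[0,-0.2,0],[0,0,0]],[[0,-0.15,0],[0,0,0]]])

```text
time: 5.9
eef_pos: [0.5439, -0.001, 0.0235]
tcp_rot: [0.711, -0.017, -0.703, -0.001]
contact_force: [-1.2, -8.4, 3.2]
opening: 0.002
```

```bash
python3 - <<'E'
from h import *
go(W([-.033,-.1645,.022]))
r=cam("top"); crop(r,"pics/t7.png",135,165,245,245,7)
E
```

```text
t5.9 pos [ 0.5439 -0.001   0.0235] X [ 0.012 -0.023 -1.   ] Y [-0.026 -0.999  0.023] F [-1.2 -8.4  3.2] op 0.002
fence [-0.0262 -0.1768  0.0235] Yang -91.52 tilt 1.48
units [ 0.023 -0.249  0.131]
```

View pics/t7.png

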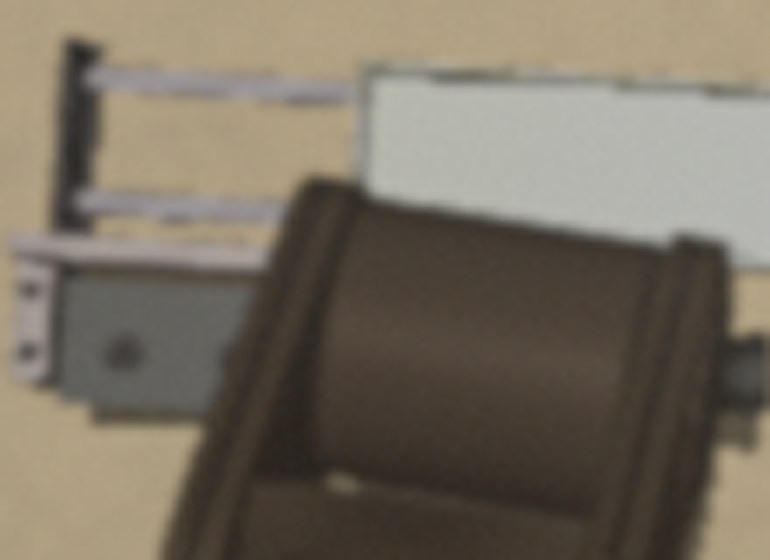

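>>> drive_tool(series=[[[0,-0.1,0.1],[0.9,-0.6,-1.2]],[[0,-0.1,0],[0,0,0]]])

```text
time: 6.15
eef_pos: [0.5417, 0.0088, 0.0254]
tcp_rot: [0.71, -0.016, -0.704, -0.012]
contact_force: [-0.8, -6.6, 3.5]
opening: -0.004
```

>>> drive_tool(series=[[[0,-0.08,0],[0,0,0]],[[0,0,0],[0,0,0]]])

```text
time: 6.35
eef_pos: [0.5426, 0.0122, 0.0264]
tcp_rot: [0.71, -0.016, -0.704, -0.01]
contact_force: [-1.2, -1.7, 1.3]
opening: 0.002
```

```bash
python3 - <<'E'
from h import *
go(W([-.033,-.1645,.022]))
r=cam("top"); crop(r,"pics/t8.png",135,165,245,245,7)
E
```

```text
t6.3 pos [0.5426 0.0122 0.0264] X [ 0.009 -0.008 -1.   ] Y [-0.037 -0.999  0.008] F [-1.2 -1.7  1.3] op 0.002
fence [-0.0281 -0.1636  0.0264] Yang -92.09 tilt 0.67
units [0.088 0.016 0.099]
```

View pics/t8.png

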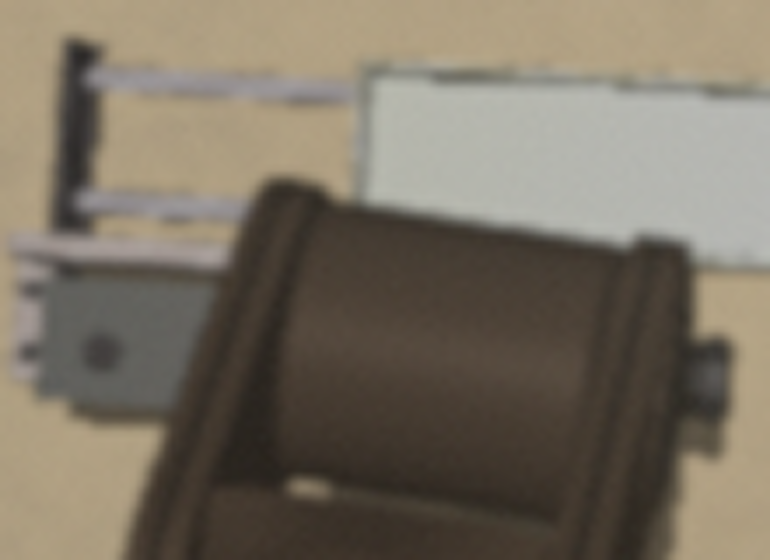

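>>> drive_tool(series=[[[0,0.3,0],[0,-0.5,-0.4]],[[-0.9,0,0.3],[0,0,0]],[[-0.8,-0.3,0.7],[0,0,0]],[[0,-1,0.5],[0,0,0]],[[0,-0.7,0],[0,0,0]]], grip=1)

```text
time: 6.9
eef_pos: [0.4701, 0.0965, 0.106]
tcp_rot: [-0.701, 0.013, 0.712, 0.019]
contact_force: [0.1, 0.4, 0.2]
opening: 0.846
```

>>> drive_tool(series=[[[0,0,0],[0,0,0]]])

```text
time: 7.0
eef_pos: [0.4693, 0.0998, 0.1063]
tcp_rot: [-0.702, 0.011, 0.712, 0.018]
contact_force: [0.8, -0.1, -0.9]
opening: 0.991
```

```bash
python3 - <<'E'
from h import *
go(W([-.105,-.077,.014]))
r=cam("top"); crop(r,"pics/t9.png",135,165,245,245,7)
E
```

```text
t7.0 pos [0.4693 0.0998 0.1063] X [-0.015  0.011 -1.   ] Y [-0.041 -0.999 -0.011] F [ 0.8 -0.1 -0.9] op 0.991
fence [-0.1051 -0.0793  0.1063] Yang -92.36 tilt 1.08
units [ 1.846 -0.025 -0.03 ]
```

View pics/t9.png

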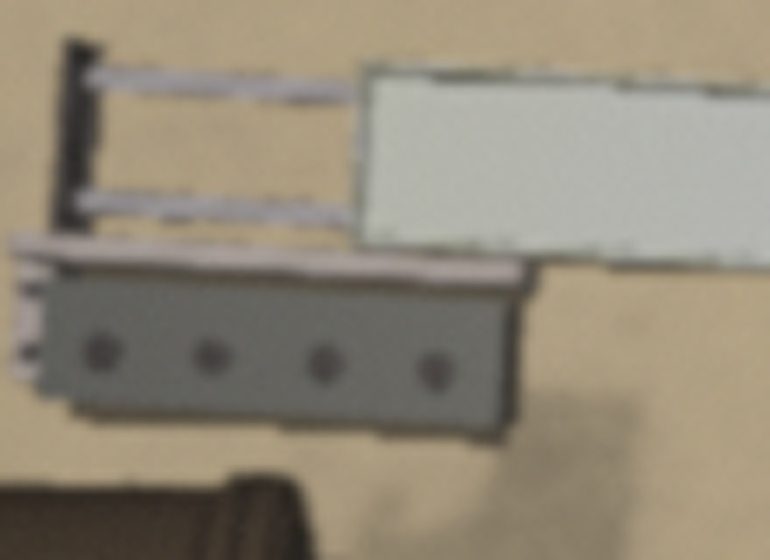

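>>> drive_tool(series=[[[0.9,0,0],[0,0.9,0.6]],[[0.7,0,0],[0,0,0]],[[0.2,0,-0.4],[0,0,0]],[[0,0,-0.4],[0,0,0]],[[0,0,0],[0,0,0]]])

```text
time: 7.55
eef_pos: [0.5075, 0.0966, 0.0106]
tcp_rot: [-0.705, 0.015, 0.709, 0.015]
contact_force: [-0.5, 0.9, 0.0]
opening: 0.998
```

```bash
python3 - <<'E'
from h import *
go(W([-.051,-.077,.014]))
E
```

```text
t7.5 pos [0.5075 0.0966 0.0106] X [-0.005  0.001 -1.   ] Y [-0.042 -0.999 -0.001] F [-0.5  0.9  0. ] op 0.998
fence [-0.0668 -0.0808  0.0106] Yang -92.40 tilt 0.27
units [-0.069 -0.076 -0.315]
```

>>> drive_tool(series=[[[0,-0.05,-0.15],[0,0,0]],[[0,0,-0.1],[0,0,0]],[[0,0,-0.1],[0,0,0]]])

```text
time: 7.85
eef_pos: [0.5197, 0.0981, 0.0095]
tcp_rot: [-0.699, 0.015, 0.714, 0.016]
contact_force: [-10.2, 0.9, 9.5]
opening: 1.001
```

>>> drive_tool(series=[[[0,0,-0.1],[0,0,0]],[[0,0,-0.05],[0,0,0]]])

```text
time: 8.05
eef_pos: [0.5207, 0.0983, 0.0097]
tcp_rot: [-0.693, 0.015, 0.721, 0.016]
contact_force: [-7.2, -0.3, 6.0]
opening: 0.998
```

```bash
python3 - <<'E'
from h import *
go(W([-.051,-.077,.014]))
E
```

```text
t8.1 pos [0.5207 0.0983 0.0097] X [-0.04   0.002 -0.999] Y [-0.044 -0.999 -0.001] F [-7.2 -0.3  6. ] op 0.998
fence [-0.0537 -0.0786  0.0097] Yang -92.53 tilt 2.27
units [-0.088 -0.032 -0.05 ]
```

>>> drive_tool(series=[[[-0.1,0,0.15],[0,2.3,0]],[[0,0,-0.15],[0,0,0]],[[0,0,-0.25],[0,0.8,0]],[[0,0,-0.25],[0,0.8,0]]])

```text
time: 8.45
eef_pos: [0.5235, 0.0984, 0.0129]
tcp_rot: [-0.693, 0.019, 0.72, 0.019]
contact_force: [-59.1, -2.5, 59.4]
opening: 1.003
```

```bash
python3 - <<'E'
from h import *
go(W([-.051,-.077,.014]))
E
```

```text
t8.4 pos [0.5235 0.0984 0.0129] X [-0.039  0.002 -0.999] Y [-0.054 -0.999  0.   ] F [-59.1  -2.5  59.4] op 1.003
fence [-0.0509 -0.0783  0.0129] Yang -93.08 tilt 2.22
units [-0.022 -0.027  0.003]
```

>>> drive_tool(series=[[[0,0,0.3],[0.6,1,0]],[[0,0,0.6],[0,1,0]],[[-0.8,0,0.1],[0,0,0]],[[-0.9,0.8,0],[0,0,0]],[[0,0,0],[0,0,0]]])

```text
time: 8.95
eef_pos: [0.4723, 0.0654, 0.0971]
tcp_rot: [-0.704, 0.023, 0.71, 0.022]
contact_force: [0.7, 0.7, 0.6]
opening: 1.001
```

```bash
python3 - <<'E'
from h import *
go(W([-.105,-.077,.014]))
r=cam("top"); crop(r,"pics/t10.png",135,165,245,245,7)
f=lambda u,v,z:F(ray(r,cp(u,v,135,165,7),z)).round(4)
r=cam("side"); crop(r,"pics/s10.png",180,190,290,280,7)
E
```

```text
t8.9 pos [0.4723 0.0654 0.0971] X [-0.009 -0.001 -1.   ] Y [-0.063 -0.998  0.002] F [0.7 0.7 0.6] op 1.001
fence [-0.1007 -0.1136  0.0971] Yang -93.63 tilt 0.49
units [ 1.661 -0.732  0.088]
```

View pics/t10.png

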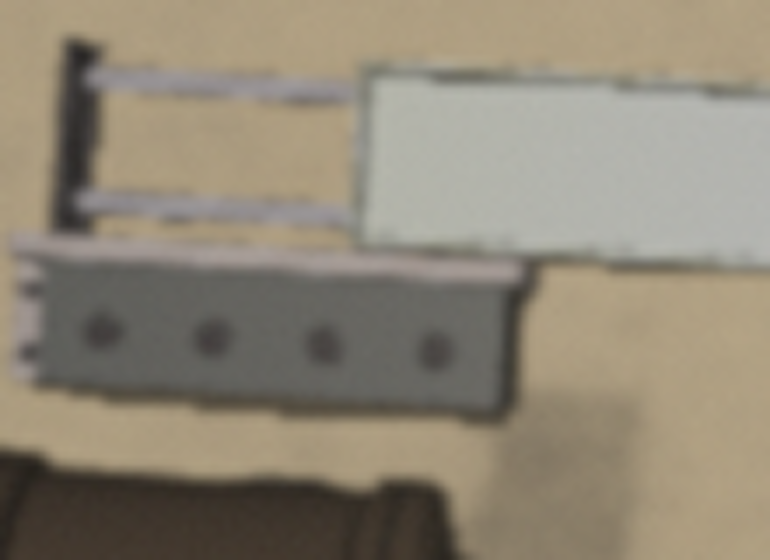

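View pics/s10.png

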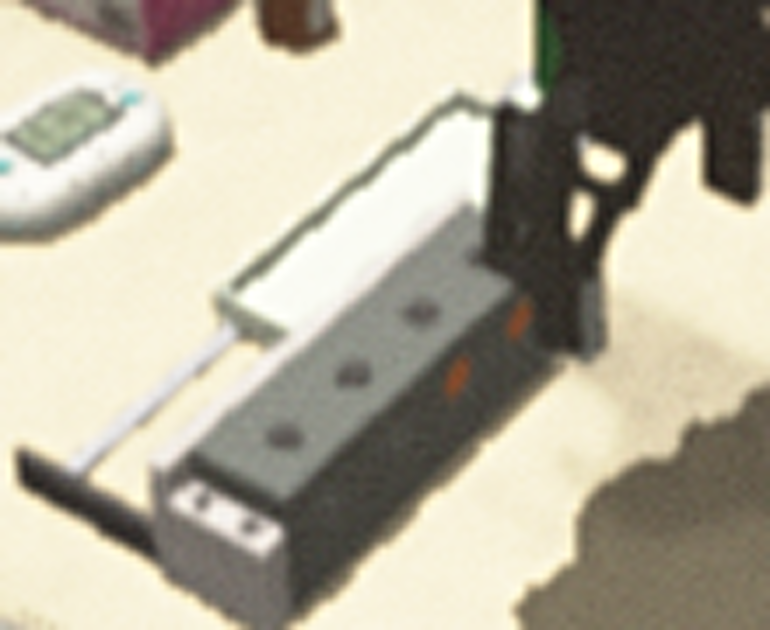

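>>> drive_tool(series=[[[0,0.9,0],[-1.2,0.4,0]],[[0,0.7,0],[0,0,0]],[[0,0,-0.8],[0,0,0]],[[0,0,-0.8],[0,0,0]],[[0,0,0],[0,0,0]]], grip=-1)

```text
time: 9.55
eef_pos: [0.544, -0.0154, 0.0832]
tcp_rot: [-0.699, 0.012, 0.715, 0.015]
contact_force: [0.3, 0.7, -0.0]
opening: 0.143
```

```bash
python3 - <<'E'
from h import *
go(W([-.022,-.185,.02]))
E
```

```text
t9.6 pos [ 0.544  -0.0154  0.0832] X [-0.022  0.004 -1.   ] Y [-0.038 -0.999 -0.004] F [ 0.3  0.7 -0. ] op 0.143
fence [-0.0255 -0.1912  0.0832] Yang -92.19 tilt 1.28
units [ 1.262 -0.119 -0.099]
```

>>> drive_tool(series=[[[0.7,0,0],[0,1.2,0]],[[0.5,0,0],[0,0,0]],[[0,-0.25,0],[0,0,0]],[[0,-0.15,0],[0,0,0]]])

```text
time: 9.95
eef_pos: [0.5455, 0.001, 0.0196]
tcp_rot: [-0.706, 0.014, 0.709, 0.008]
contact_force: [-1.6, -16.7, 30.8]
opening: -0.003
```

>>> drive_tool(series=[[[0,-0.1,0],[0,0,0]],[[0,-0.1,0],[0,0,0]]])

```text
time: 10.15
eef_pos: [0.5487, 0.0075, 0.0236]
tcp_rot: [0.707, -0.016, -0.707, -0.002]
contact_force: [-2.4, -10.0, 5.7]
opening: 0.0
```

```bash
python3 - <<'E'
from h import *
go(W([-.022,-.164,.02]))
E
```

```text
t10.2 pos [0.5487 0.0075 0.0236] X [-0.    -0.019 -1.   ] Y [-0.026 -1.     0.019] F [ -2.4 -10.    5.7] op 0.000
fence [-0.0218 -0.168   0.0236] Yang -91.46 tilt 1.07
units [ 0.07  -0.082  0.003]
```

>>> drive_tool(series=[[[0,-0.12,0],[0.8,0,-1.1]],[[0,-0.12,0],[0,0,-0.5]]])

```text
time: 10.35
eef_pos: [0.5511, 0.0151, 0.0273]
tcp_rot: [0.708, -0.013, -0.706, -0.01]
contact_force: [-3.8, -29.4, -2.3]
opening: -0.0
```

>>> drive_tool(series=[[[0,-0.12,0],[0,0,-0.5]],[[0,-0.12,0],[0,0,-0.5]]])

```text
time: 10.55
eef_pos: [0.5513, 0.0149, 0.0285]
tcp_rot: [0.708, -0.012, -0.706, -0.001]
contact_force: [-2.2, -28.1, -2.0]
opening: 0.0
```

```bash
python3 - <<'E'
from h import *
go(W([-.022,-.164,.02]))
E
```

```text
t10.6 pos [0.5513 0.0149 0.0285] X [ 0.002 -0.016 -1.   ] Y [-0.018 -1.     0.016] F [ -2.2 -28.1  -2. ] op 0.000
fence [-0.0195 -0.1606  0.0285] Yang -91.03 tilt 0.91
units [0.17  0.064 0.051]
```

>>> drive_tool(series=[[[0,0.4,0],[1.4,0,-0.9]],[[-0.9,0.3,0],[0,0,0]],[[-0.9,0.7,0],[0,0,0]],[[0,0.9,-0.6],[0,0,0]],[[0,0.5,-0.6],[0,0,0]]])

```text
time: 11.05
eef_pos: [0.6014, -0.1211, 0.1204]
tcp_rot: [-0.705, 0.012, 0.709, 0.013]
contact_force: [-0.0, 0.6, 0.1]
opening: 0.001
```

```bash
python3 - <<'E'
from h import *
s,R=st();r=cam("top"); crop(r,"pics/t11.png",135,165,305,285,4.5)
r2=cam("side")
h=cv2.cvtColor(r2["img"],cv2.COLOR_RGB2HSV); m=(h[...,0]>45)&(h[...,0]<80)&(h[...,1]>100); m[:,:240]=0;m[:,280:]=0;m[:170]=0;m[230:]=0
n,l,q,c=cv2.connectedComponentsWithStats(m.astype(np.uint8)); print(q[1:],c[1:])
go(W([.043,-.303,.045]))
E
```

```text
t11.1 pos [ 0.6014 -0.1211  0.1204] X [-0.006  0.001 -1.   ] Y [-0.036 -0.999 -0.001] F [-0.   0.6  0.1] op 0.001
[[257 187   5   8  21]
 [257 195   5   9  22]] [[258.80952381 190.57142857]
 [258.59090909 199.18181818]]
t11.2 pos [ 0.6044 -0.1227  0.121 ] X [-0.002 -0.    -1.   ] Y [-0.038 -0.999  0.001] F [-0.1  0.7  0.6] op -0.002
fence [ 0.0394 -0.2957  0.121 ] Yang -92.18 tilt 0.13
units [ 1.52   0.145 -0.074]
```

View pics/t11.png

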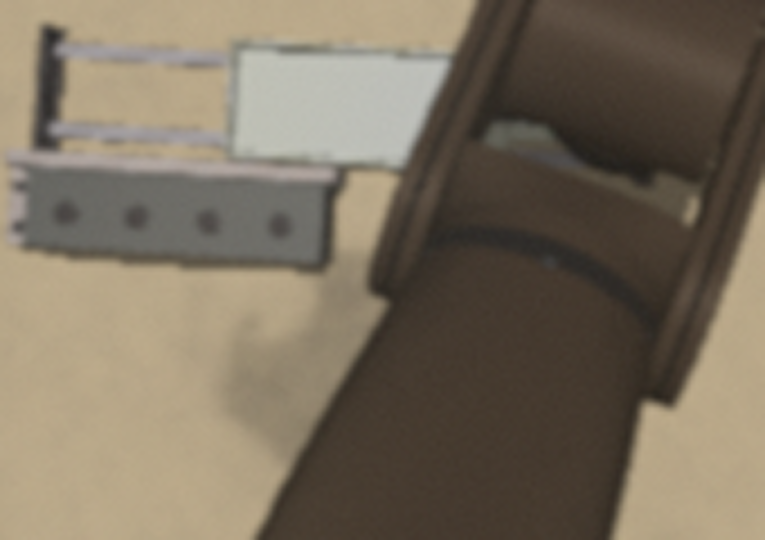

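>>> drive_tool(series=[[[0,0.2,-0.08],[0.3,0,0]],[[0.8,0,0],[0,0,0]],[[0.7,0,0],[0,0,0]],[[0,-0.3,0],[0,0,0]],[[0,-0.3,0],[0,0,0]]])

```text
time: 11.65
eef_pos: [0.6094, -0.0993, 0.0459]
tcp_rot: [-0.706, 0.015, 0.708, 0.015]
contact_force: [0.7, -2.5, 2.1]
opening: 0.001
```

```bash
python3 - <<'E'
from h import *
go(W([.043,-.195,.045]))
r=cam("side"); crop(r,"pics/s12.png",180,150,300,260,6)
E
```

```text
t11.7 pos [ 0.6094 -0.0993  0.0459] X [-0.002 -0.001 -1.   ] Y [-0.042 -0.999  0.001] F [ 0.7 -2.5  2.1] op 0.001
fence [ 0.0434 -0.2722  0.0459] Yang -92.42 tilt 0.13
units [ 0.017 -1.544  0.007]
```

View pics/s12.png

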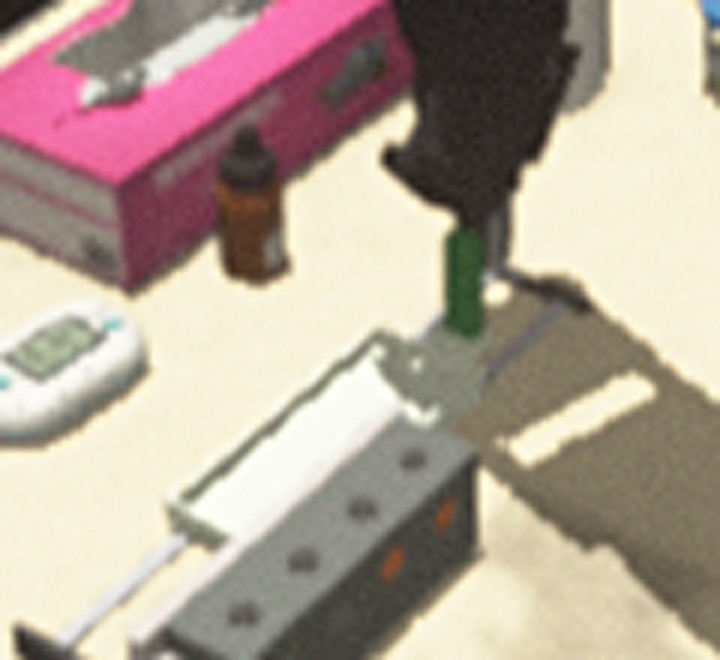

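Contact with the handle (green at ~(465,280) in the crop) and the tray is sliding. Continue left.

>>> drive_tool(series=[[[0,-0.3,0],[0,0,0]],[[0,-0.3,0],[0,0,0]],[[0,-0.3,0],[0,0,0]],[[0,-0.3,0],[0,0,0]]])

```text
time: 12.1
eef_pos: [0.6127, -0.0321, 0.05]
tcp_rot: [0.708, -0.014, -0.706, -0.012]
contact_force: [1.2, -2.6, -1.5]
opening: -0.001
```

>>> drive_tool(series=[[[0,-0.2,0],[0,0,0]],[[0,-0.15,0],[0,0,0]]])

```text
time: 12.3
eef_pos: [0.6136, -0.0189, 0.051]
tcp_rot: [0.708, -0.017, -0.706, -0.002]
contact_force: [-4.2, -45.6, -3.9]
opening: -0.001
```

```bash
python3 - <<'E'
from h import *
go(W([.043,-.195,.045]))
E
```

```text
t12.3 pos [ 0.6136 -0.0189  0.051 ] X [ 0.002 -0.021 -1.   ] Y [-0.028 -0.999  0.021] F [ -4.2 -45.6  -3.9] op -0.001
fence [ 0.0442 -0.1917  0.051 ] Yang -91.58 tilt 1.19
units [0.121 0.064 0.025]
```

>>> drive_tool(series=[[[0,0.3,0],[0.9,0,-1.2]],[[-0.9,0.4,0],[0,0,0]],[[-0.9,0.6,0.6],[0,0,0]],[[-0.6,1,0.8],[0,0,0]],[[0,1,0.8],[0,0,0]]], grip=0.2)

```text
time: 12.8
eef_pos: [0.5239, -0.15, 0.1597]
tcp_rot: [0.708, -0.013, -0.706, -0.013]
contact_force: [0.8, -1.3, -0.4]
opening: 0.603
```

```bash
python3 - <<'E'
from h import *
go([.416,-.277,.10])
r=cam("top"); crop(r,"pics/t13.png",130,160,230,235,8);crop(r,"pics/t13b.png",230,170,400,310,4)
E
```

```text
t12.8 pos [ 0.5239 -0.15    0.1597] X [ 0.004 -0.    -1.   ] Y [-0.035 -0.999 -0.   ] F [ 0.8 -1.3 -0.4] op 0.603
fence [-0.0398 -0.3265  0.1597] Yang -92.03 tilt 0.24
units [1.185 2.616 2.072]
```

View pics/t13.png

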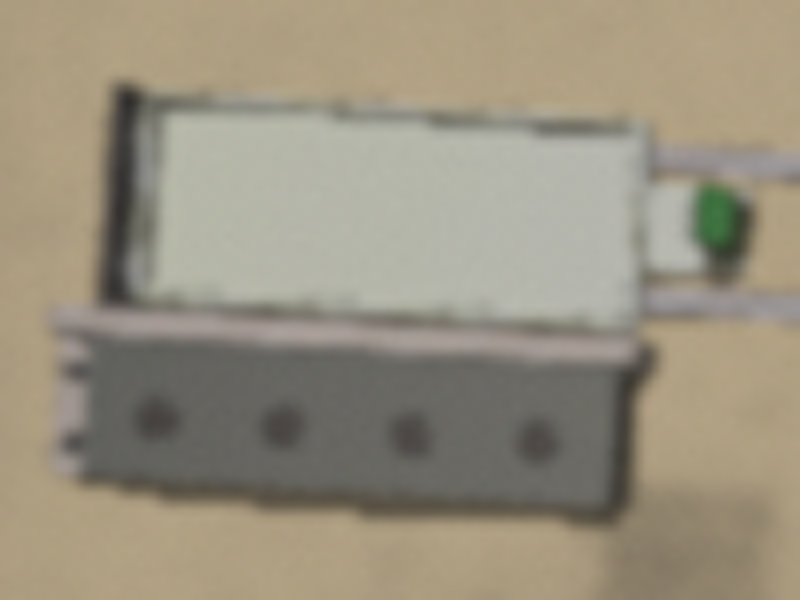

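View pics/t13b.png

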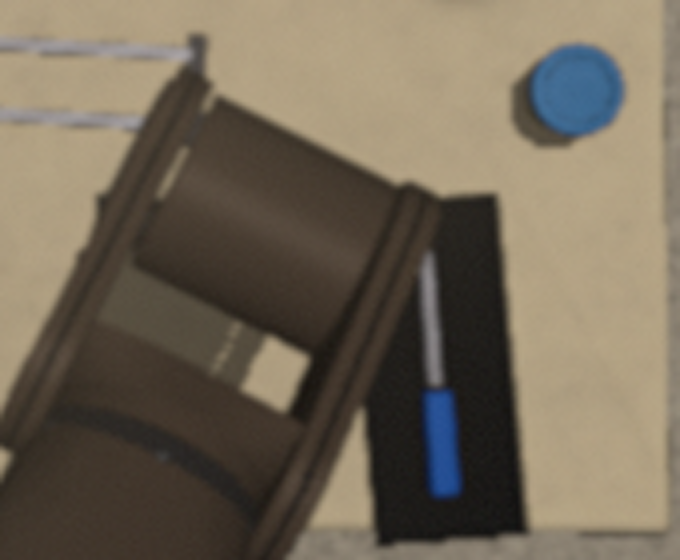

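>>> drive_tool(series=[[[0,0.9,0.7],[-5.7,0,0]],[[0,0.9,0.6],[0,0,0]],[[0.5,0.7,0.7],[0,0,0]],[[0.5,0,0],[0,0,0]],[[0,0,0],[0,0,0]]], grip=0)

```text
time: 13.35
eef_pos: [0.434, -0.2698, 0.1137]
tcp_rot: [0.709, 0.019, -0.704, 0.023]
contact_force: [0.1, 0.6, -1.0]
opening: 0.499
```

```bash
python3 - <<'E'
from h import *
go([.417,-.277,.018])
E
```

```text
t13.3 pos [ 0.434  -0.2698  0.1137] X [ 0.008 -0.004 -1.   ] Y [ 0.06  -0.998  0.005] F [ 0.1  0.6 -1. ] op 0.499
fence [-0.1245 -0.4501  0.1137] Yang -86.59 tilt 0.51
units [1.911 0.115 0.362]
```

>>> drive_tool(series=[[[0.5,0.12,0.36],[-0.3,-0.4,-0.2]],[[0.6,0,0],[0,0,0]],[[0.4,0,0],[0,0,0]],[[0,0,0],[0,0,0]]])

```text
time: 13.75
eef_pos: [0.4212, -0.2769, 0.0419]
tcp_rot: [0.709, 0.022, -0.704, 0.025]
contact_force: [-1.1, 0.4, 0.0]
opening: 0.499
```

```bash
python3 - <<'E'
from h import *
go([.417,-.277,.018])
r=cam("side"); crop(r,"pics/s14.png",290,140,410,240,6)
E
```

```text
t13.8 pos [ 0.4212 -0.2769  0.0419] X [ 0.007 -0.004 -1.   ] Y [ 0.067 -0.998  0.005] F [-1.1  0.4  0. ] op 0.499
fence [-0.137  -0.4577  0.0419] Yang -86.16 tilt 0.48
units [ 0.477 -0.005  0.087]
```

View pics/s14.png

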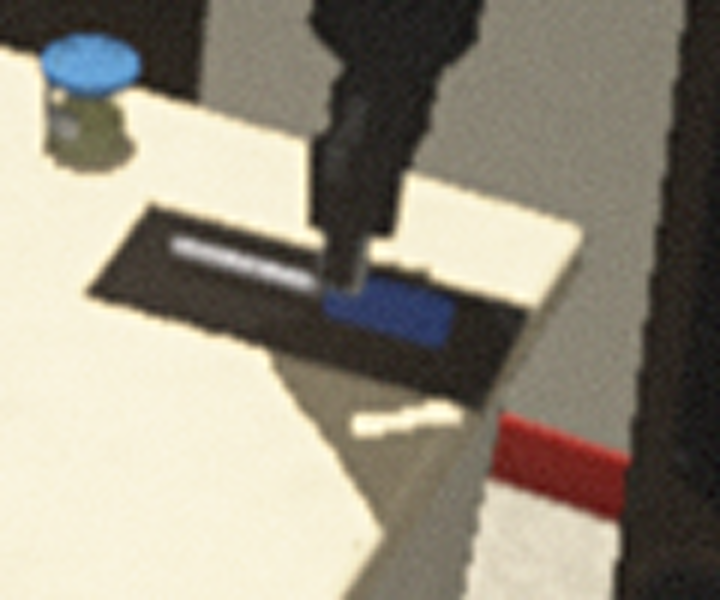

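>>> drive_tool(series=[[[0.3,0,0.1],[0,-0.4,-0.2]],[[0.17,0,0],[0,0,0]],[[0,0,0],[0,0,0]]])

```text
time: 14.1
eef_pos: [0.4204, -0.2791, 0.0223]
tcp_rot: [0.709, 0.022, -0.704, 0.028]
contact_force: [0.3, -0.2, -0.0]
opening: 0.504
```

```bash
python3 - <<'E'
from h import *
go([.417,-.277,.018])
E
```

```text
t14.1 pos [ 0.4204 -0.2791  0.0223] X [ 0.007 -0.008 -1.   ] Y [ 0.07  -0.998  0.008] F [ 0.3 -0.2 -0. ] op 0.504
fence [-0.1377 -0.46    0.0223] Yang -86.00 tilt 0.60
units [ 0.086 -0.048  0.065]
```

>>> drive_tool(series=[[[0.09,-0.04,0.07],[0,-0.4,-0.4]],[[0,0,0],[0,0,0]],[[0,0,0],[0,0,0]]])

```text
time: 14.4
eef_pos: [0.4172, -0.2778, 0.0184]
tcp_rot: [-0.707, -0.024, 0.707, -0.025]
contact_force: [0.6, 0.7, -0.7]
opening: 0.5
```

>>> drive_tool(series=[[[0,0,0],[0,0,0]],[[0,0,0],[0,0,0]],[[0,0,0],[0,0,0]],[[0,0,0],[0,0,0]]], grip=-1, newtons=90)

```text
time: 14.8
eef_pos: [0.4175, -0.2782, 0.0192]
tcp_rot: [0.707, 0.024, -0.706, 0.026]
contact_force: [-0.1, -0.3, -1.6]
opening: 0.163
```

```bash
python3 - <<'E'
from h import *
go([.417,-.277,.018])
E
```

```text
t14.8 pos [ 0.4175 -0.2782  0.0192] X [ 0.001 -0.003 -1.   ] Y [ 0.069 -0.998  0.003] F [-0.1 -0.3 -1.6] op 0.163
fence [-0.1406 -0.4591  0.0192] Yang -86.02 tilt 0.18
units [ 0.025 -0.024  0.009]
```

>>> drive_tool(series=[[[-0.6,0,0],[0,0,0]],[[-0.6,-0.3,0],[6.4,0,0]],[[0,-0.8,0],[0,0,0]],[[0,-0.8,0],[0,0,0]],[[0,-0.8,0],[0,0,0]]])

```text
time: 15.3
eef_pos: [0.423, -0.144, 0.0814]
tcp_rot: [0.708, -0.021, -0.705, -0.018]
contact_force: [0.7, 0.8, -0.8]
opening: 0.16
```

```bash
python3 - <<'E'
from h import *
go(W([-.143,-.129,.0365]))
E
```

```text
t15.3 pos [ 0.423  -0.144   0.0814] X [ 0.004 -0.004 -1.   ] Y [-0.056 -0.998  0.004] F [ 0.7  0.8 -0.8] op 0.160
fence [-0.1409 -0.3248  0.0814] Yang -93.20 tilt 0.34
units [ 0.882 -3.919  0.096]
```

>>> drive_tool(series=[[[0,-0.8,0],[-0.7,-0.2,0]],[[0,-0.8,0],[0,0,0]],[[0,-0.8,0],[0,0,0]],[[0,-0.8,0],[0,0,0]],[[0,-0.5,0],[0,0,0]]])

```text
time: 15.8
eef_pos: [0.4301, 0.0491, 0.0806]
tcp_rot: [0.708, -0.017, -0.706, -0.014]
contact_force: [0.1, -0.8, -1.0]
opening: 0.16
```

>>> drive_tool(series=[[[0,0,0],[0,0,0]]])

```text
time: 15.9
eef_pos: [0.4294, 0.0515, 0.0803]
tcp_rot: [0.708, -0.015, -0.706, -0.013]
contact_force: [0.0, 0.2, -0.9]
opening: 0.158
```

```bash
python3 - <<'E'
from h import *
go(W([-.143,-.129,.0365]))
r=cam("top"); crop(r,"pics/t16.png",130,160,250,260,6.6)
r=cam("side"); crop(r,"pics/s16.png",190,170,320,280,6)
E
```

```text
t15.9 pos [0.4294 0.0515 0.0803] X [ 0.002 -0.004 -1.   ] Y [-0.04  -0.999  0.004] F [ 0.   0.2 -0.9] op 0.158
fence [-0.1429 -0.1292  0.0803] Yang -92.28 tilt 0.26
units [ 0.875 -0.008  0.005]
```

View pics/t16.png

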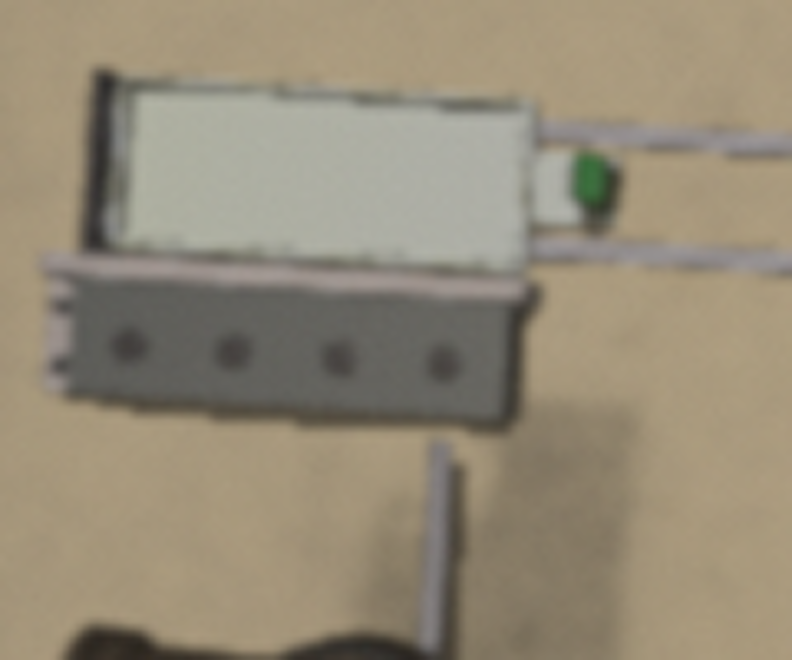

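View pics/s16.png

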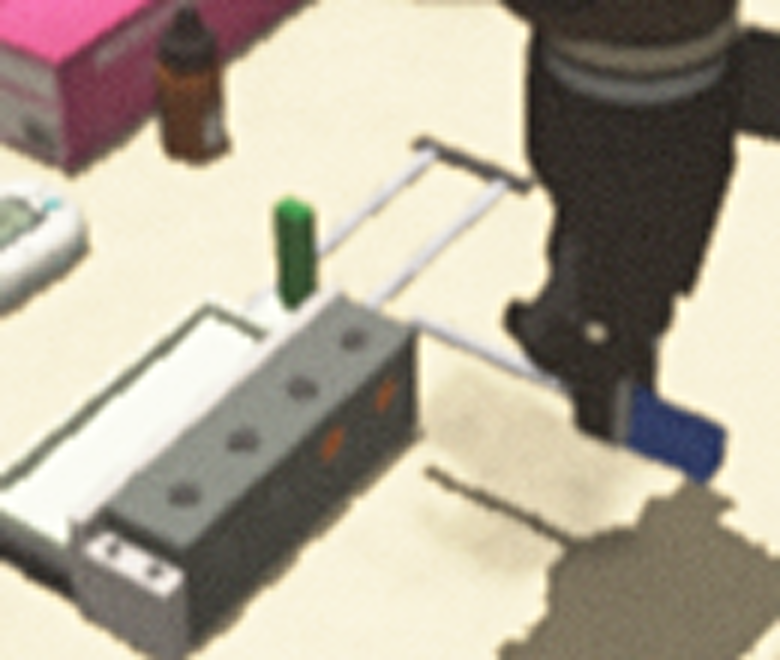

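```bash
cat >> h.py <<'E'
def tri(r1,p1,r2,p2):
    P1=r1["camera_matrix"]@np.c_[r1["R"],r1["t"]];P2=r2["camera_matrix"]@np.c_[r2["R"],r2["t"]]
    X=cv2.triangulatePoints(P1,P2,np.array(p1,float).reshape(2,1),np.array(p2,float).reshape(2,1)); X=(X[:3]/X[3]).ravel()
    return X,np.linalg.norm(proj(r1,X)-p1),np.linalg.norm(proj(r2,X)-p2)
E
python3 - <<'E'
from h import *
t=cam("top");s=cam("side"); pt=lambda u,v:cp(u,v,130,160,6.6); ps=lambda u,v:cp(u,v,190,170,6)
X,a,b=tri(t,pt(440,445),s,ps(415,322)); print("tip",X,F(X),a,b)
print("tip@.0756",F(ray(t,pt(440,445),.0756)),"shaft back",F(ray(t,pt(428,650),.0756)))
for u,v in[(130,347),(234,353),(340,358),(443,364)]: print("hole",F(ray(t,pt(u,v),.054)).round(4))
print("fence far top end",F(ray(t,pt(528,300),.054)), "block", F(ray(t,pt(505,415),.054)),F(ray(t,pt(70,393),.054)))
for y in(-.129,-.093): print("bore proj side",proj(s,W([-.04,y,.033])))
h=cv2.cvtColor(s["img"],cv2.COLOR_RGB2HSV)
m=(h[...,0]<18)&(h[...,1]>110); m[:205]=0;m[275:]=0;m[:,:225]=0;m[:,270:]=0
n,l,q,c=cv2.connectedComponentsWithStats(m.astype(np.uint8)); print(q[1:],c[1:])
E
```

```text
tip [0.52200887 0.04563672 0.07364817] [-0.05010024 -0.13113814  0.07364817] 0.43355008061060485 0.5264671973230409
tip@.0756 [-0.05091205 -0.13192413  0.0756    ] shaft back [-0.11902793 -0.13153986  0.0756    ]
hole [-0.0225 -0.0211  0.054 ]
hole [-0.0229 -0.0568  0.054 ]
hole [-0.0229 -0.0931  0.054 ]
hole [-0.0234 -0.1284  0.054 ]
fence far top end [-0.00025269 -0.15623526  0.054     ] block [-0.03972357 -0.15042422  0.054     ] [-0.03912244 -0.00141605  0.054     ]
bore proj side [255.49943703 234.80038189]
bore proj side [246.83243203 243.25812295]
[[253 233   3   5  10]
 [244 241   3   6  12]] [[253.9 235.2]
 [245.  243.5]]
```

>>> drive_tool(series=[[[0.5,-0.05,0],[0.2,-0.1,-0.2]],[[0.3,0,0],[0,0,0]],[[0,0,0],[0,0,0]]])

```text
time: 16.4
eef_pos: [0.4322, 0.0472, 0.0406]
tcp_rot: [0.709, -0.02, -0.705, -0.018]
contact_force: [-0.9, 0.2, -1.0]
opening: 0.158
```

```bash
python3 - <<'E'
from h import *
go(W([-.143,-.1267,.0375]))
E
```

```text
t16.4 pos [0.4322 0.0472 0.0406] X [ 0.005 -0.002 -1.   ] Y [-0.054 -0.999  0.002] F [-0.9  0.2 -1. ] op 0.158
fence [-0.1399 -0.1335  0.0406] Yang -93.09 tilt 0.30
units [ 0.061 -0.135  0.063]
```

>>> drive_tool(series=[[[0.06,-0.13,0.02],[-0.6,-0.3,0]],[[0,0,0],[0,0,0]]])

```text
time: 16.6
eef_pos: [0.432, 0.0525, 0.038]
tcp_rot: [-0.707, 0.017, 0.707, 0.016]
contact_force: [-0.5, 0.3, -1.0]
opening: 0.16
```

```bash
python3 - <<'E'
from h import *
go(W([-.143,-.1267,.0375]))
E
```

```text
t16.6 pos [0.432  0.0525 0.038 ] X [-0.001 -0.002 -1.   ] Y [-0.046 -0.999  0.002] F [-0.5  0.3 -1. ] op 0.160
fence [-0.1403 -0.1282  0.038 ] Yang -92.65 tilt 0.13
units [ 0.009 -0.03   0.054]
```

>>> drive_tool(series=[[[0,-0.03,-0.1],[-0.2,0,0]],[[0,0,-0.15],[0,0,0]],[[0,0,0],[0,0,0]]])

```text
time: 16.9
eef_pos: [0.4454, 0.0533, 0.0391]
tcp_rot: [-0.706, 0.016, 0.708, 0.014]
contact_force: [-0.3, -0.1, -0.6]
opening: 0.162
```

```bash
python3 - <<'E'
from h import *
go(W([-.0745,-.1267,.0375]))
r=cam("top"); crop(r,"pics/t17.png",130,160,250,260,6.6)
r=cam("side"); crop(r,"pics/s17.png",190,170,320,280,6)
E
```

```text
t16.9 pos [0.4454 0.0533 0.0391] X [-0.002 -0.002 -1.   ] Y [-0.042 -0.999  0.002] F [-0.3 -0.1 -0.6] op 0.162
fence [-0.127  -0.1268  0.0391] Yang -92.43 tilt 0.17
units [ 3.00e-02 -1.00e-03 -1.05e+00]
```

View pics/t17.png

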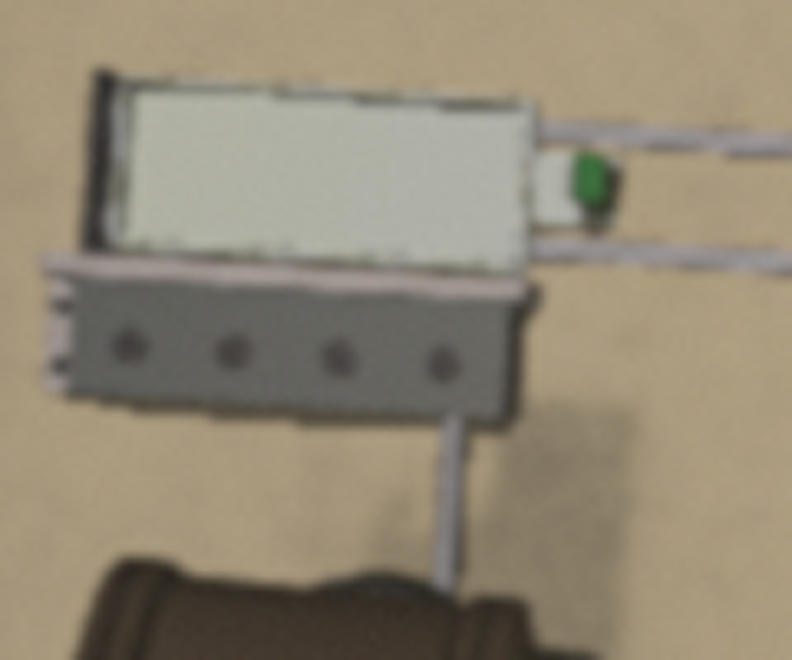

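View pics/s17.png

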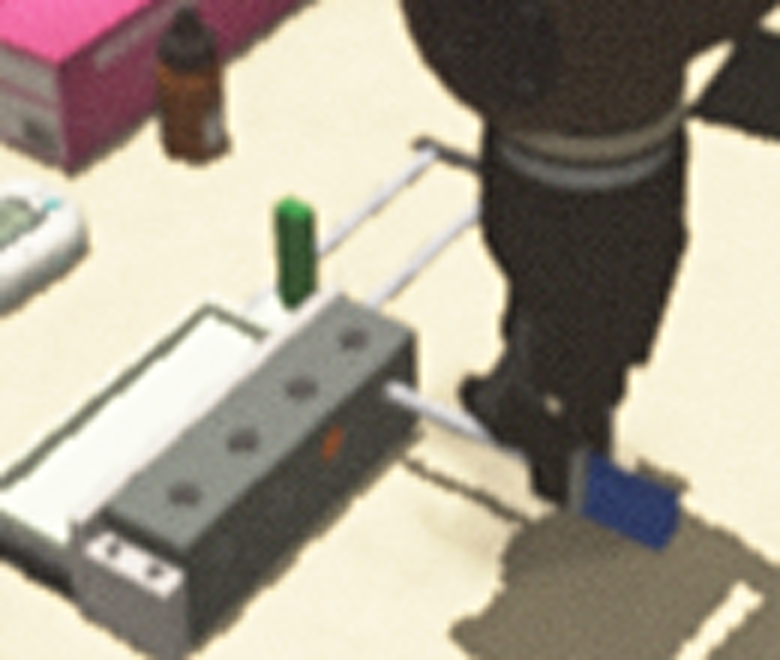

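```bash
python3 - <<'E'
from h import *
t=cam("top"); pt=lambda u,v:cp(u,v,130,160,6.6)
print(F(ray(t,pt(453,418),.034)),F(ray(t,pt(445,580),.034)))
E
```

```text
[-0.04140938 -0.12996241  0.034     ] [-0.09741729 -0.13014936  0.034     ]
```

>>> drive_tool(series=[[[0,-0.02,-0.2],[0,0,0]],[[0,0,-0.2],[0,0,0]],[[0,0,-0.2],[0,0,0]]])

```text
time: 17.35
eef_pos: [0.4741, 0.0535, 0.0382]
tcp_rot: [-0.705, 0.016, 0.709, 0.014]
contact_force: [-0.6, -0.0, -0.3]
opening: 0.161
```

```bash
python3 - <<'E'
from h import *
go(W([-.0745,-.1257,.0375]))
E
```

```text
t17.4 pos [0.4741 0.0535 0.0382] X [-0.006 -0.002 -1.   ] Y [-0.042 -0.999  0.002] F [-0.6 -0.  -0.3] op 0.161
fence [-0.0983 -0.1254  0.0382] Yang -92.42 tilt 0.35
units [ 0.012  0.007 -0.476]
```

```bash
python3 - <<'E'
from h import *
r=cam("top"); crop(r,"pics/t18.png",130,160,250,260,6.6)
r=cam("side"); crop(r,"pics/s18.png",190,170,320,280,6)
E
```

```text
(no output)
```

View pics/t18.png

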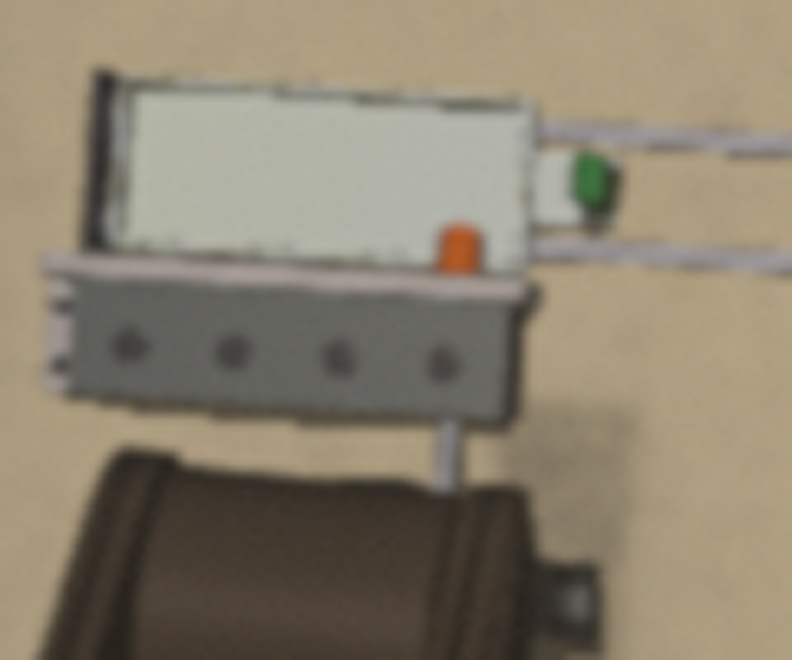

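View pics/s18.png

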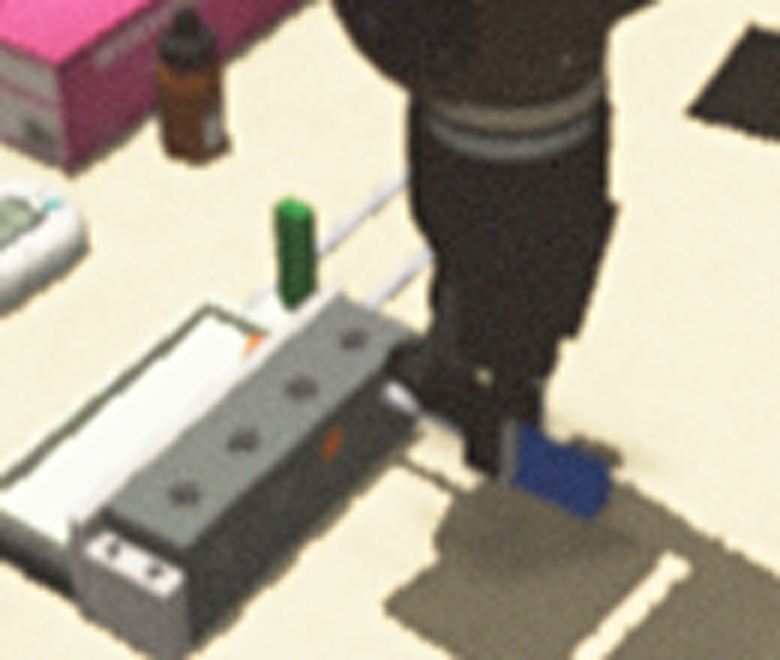

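Works: the plug is already emerging behind the fence (orange at (460,250) in the top crop). Continue the stroke.

>>> drive_tool(series=[[[0,0,-0.2],[0,0.2,0]],[[0,0,-0.2],[0,0,0]],[[0,0,-0.15],[0,0,0]],[[0,0,0],[0,0,0]]])

```text
time: 17.85
eef_pos: [0.5068, 0.0518, 0.0391]
tcp_rot: [0.708, -0.016, -0.706, -0.014]
contact_force: [-0.2, 0.6, -1.6]
opening: 0.167
```

```bash
python3 - <<'E'
from h import *
go(W([-.0745,-.1257,.0375]))
r=cam("top"); crop(r,"pics/t19.png",130,160,250,260,6.6)
E
```

```text
t17.9 pos [0.5068 0.0518 0.0391] X [ 0.003 -0.003 -1.   ] Y [-0.043 -0.999  0.003] F [-0.2  0.6 -1.6] op 0.167
fence [-0.0656 -0.1257  0.0391] Yang -92.44 tilt 0.22
units [0.032 0.    0.178]
```

View pics/t19.png

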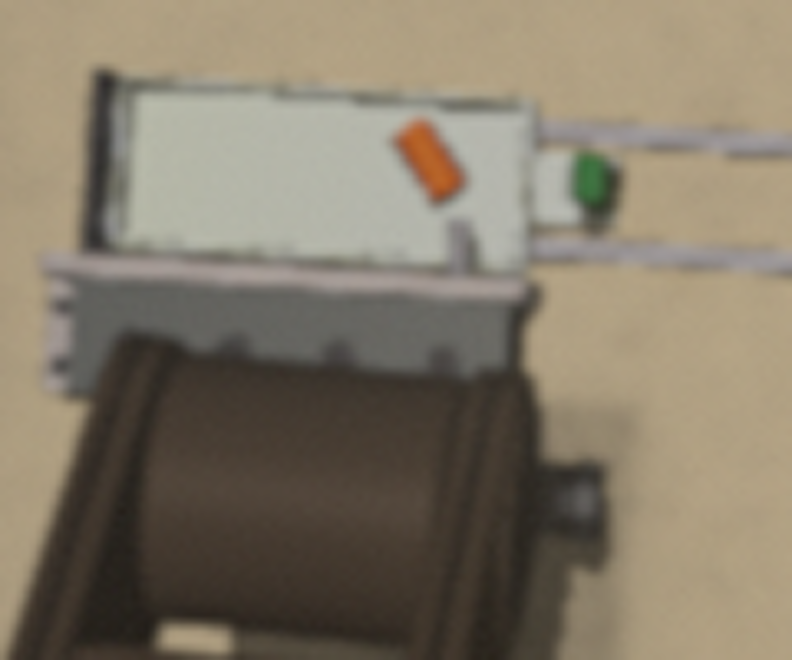

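>>> drive_tool(series=[[[0,0,0.3],[0,0,0]],[[0,0,0.3],[0,0,0]],[[0,0,0.3],[0,0,0]],[[0,0,0.3],[0,0,0]],[[0,0,0.15],[0,0,0]]])

```text
time: 18.4
eef_pos: [0.4363, 0.0548, 0.0383]
tcp_rot: [0.707, -0.016, -0.707, -0.014]
contact_force: [0.4, 0.5, -0.9]
opening: 0.164
```

```bash
python3 - <<'E'
from h import *
go(W([-.141,-.0907,.0375]))
E
```

```text
t18.4 pos [0.4363 0.0548 0.0383] X [ 0.001 -0.002 -1.   ] Y [-0.042 -0.999  0.002] F [ 0.4  0.5 -0.9] op 0.164
fence [-0.1362 -0.1257  0.0383] Yang -92.44 tilt 0.14
units [ 0.015 -0.7    0.096]
```

>>> drive_tool(series=[[[0,0,0.12],[0,0,0]],[[0,-0.35,0],[0,0,0]],[[0,-0.3,0],[0,0,0]],[[0,0,0],[0,0,0]]])

```text
time: 18.8
eef_pos: [0.4306, 0.088, 0.0384]
tcp_rot: [0.707, -0.016, -0.706, -0.015]
contact_force: [0.1, -0.2, -1.1]
opening: 0.163
```

```bash
python3 - <<'E'
from h import *
go(W([-.141,-.0907,.0375]))
r=cam("top"); crop(r,"pics/t20.png",130,160,250,260,6.6)
r=cam("side"); crop(r,"pics/s20.png",190,170,320,280,6)
E
```

```text
t18.8 pos [0.4306 0.088  0.0384] X [ 0.001 -0.003 -1.   ] Y [-0.044 -0.999  0.002] F [ 0.1 -0.2 -1.1] op 0.163
fence [-0.1433 -0.0927  0.0384] Yang -92.52 tilt 0.16
units [ 0.018 -0.04  -0.045]
```

View pics/t20.png

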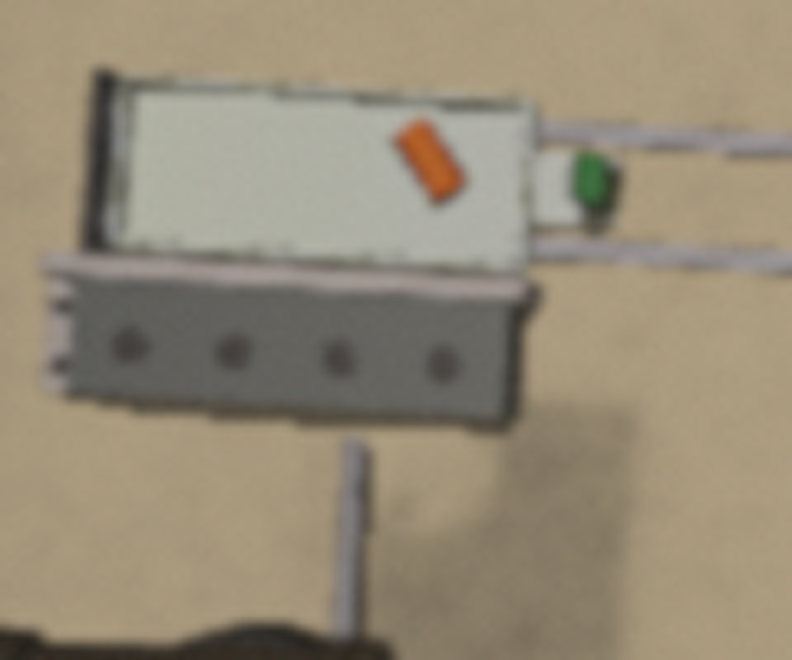

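View pics/s20.png

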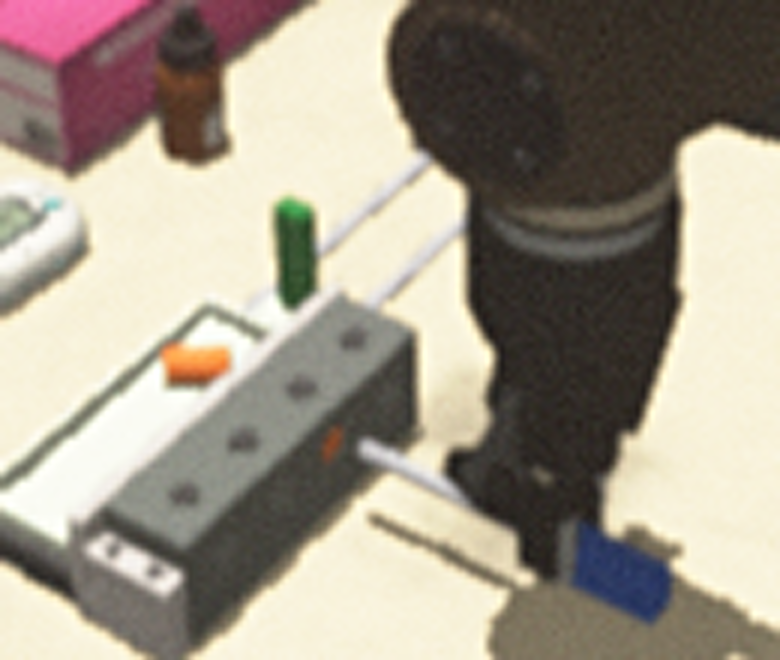

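>>> drive_tool(series=[[[0,-0.05,-0.05],[0,0,0]],[[0,0,-0.1],[0,0,0]],[[0,0,0],[0,0,0]]])

```text
time: 19.2
eef_pos: [0.4396, 0.0883, 0.0387]
tcp_rot: [0.708, -0.017, -0.706, -0.015]
contact_force: [-0.1, 0.2, -1.5]
opening: 0.159
```

```bash
python3 - <<'E'
from h import *
go(W([-.068,-.0907,.038]))
t=cam("top"); crop(t,"pics/t21.png",130,160,250,260,6.6)
E
```

```text
t19.2 pos [0.4396 0.0883 0.0387] X [ 0.002 -0.003 -1.   ] Y [-0.046 -0.999  0.003] F [-0.1  0.2 -1.5] op 0.159
fence [-0.1343 -0.092   0.0387] Yang -92.62 tilt 0.23
units [ 0.016 -0.03  -1.326]
```

View pics/t21.png

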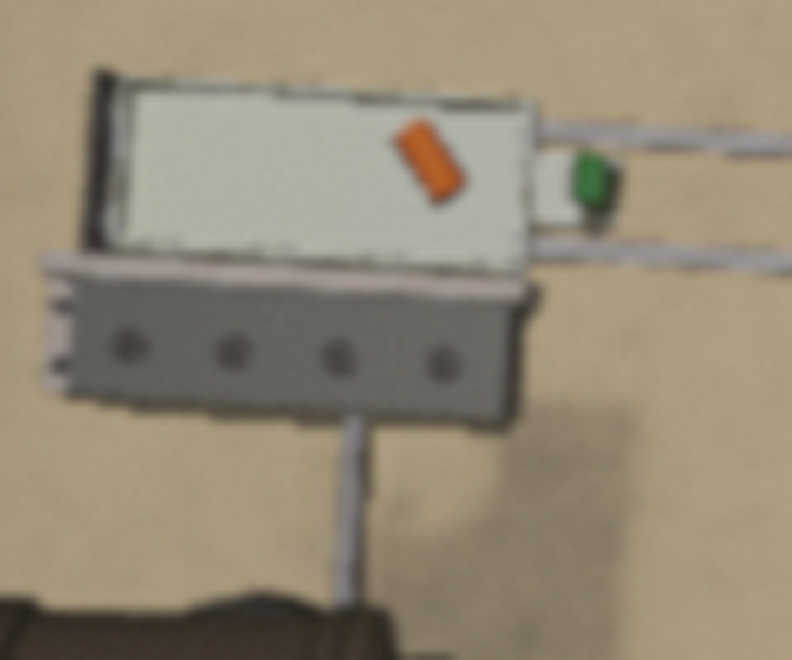

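>>> drive_tool(series=[[[0,-0.06,0],[-0.1,0,0]],[[0,0,-0.2],[0,0,0]],[[0,0,-0.2],[0,0,0]],[[0,0,-0.2],[0,0,0]],[[0,0,-0.2],[0,0,0]]])

```text
time: 19.75
eef_pos: [0.4785, 0.0896, 0.0368]
tcp_rot: [-0.705, 0.017, 0.709, 0.014]
contact_force: [0.1, 0.1, -1.2]
opening: 0.159
```

```bash
python3 - <<'E'
from h import *
go(W([-.066,-.0900,.038]))
t=cam("top"); crop(t,"pics/t22.png",130,160,250,260,6.6)
E
```

```text
t19.8 pos [0.4785 0.0896 0.0368] X [-0.007 -0.003 -1.   ] Y [-0.044 -0.999  0.003] F [ 0.1  0.1 -1.2] op 0.159
fence [-0.0954 -0.0891  0.0368] Yang -92.53 tilt 0.43
units [-0.028  0.018 -0.588]
```

View pics/t22.png

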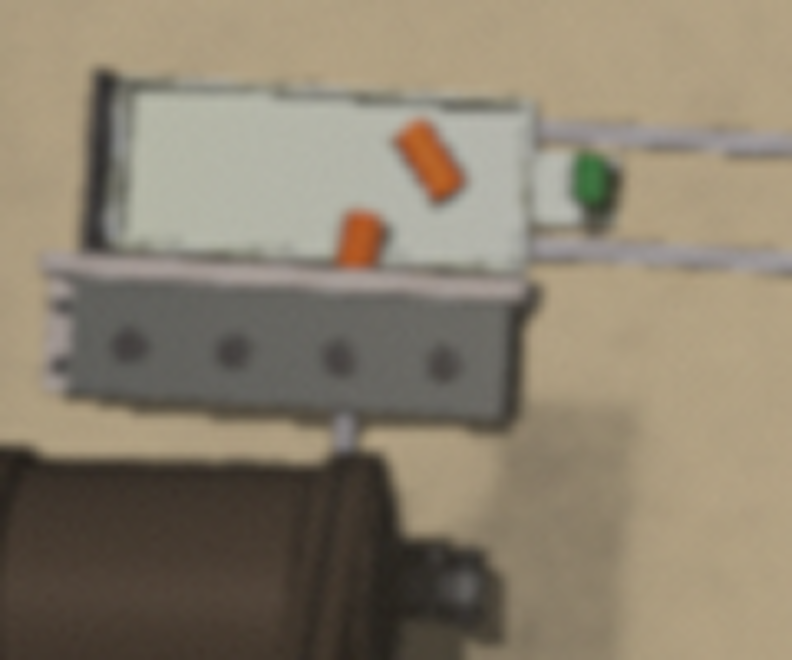

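>>> drive_tool(series=[[[0,0,-0.2],[0,0.3,0]],[[0,0,-0.2],[0,0,0]],[[0,0,-0.2],[0,0,0]],[[0,0,0],[0,0,0]]])

```text
time: 20.2
eef_pos: [0.5163, 0.0875, 0.0383]
tcp_rot: [0.709, -0.017, -0.704, -0.015]
contact_force: [-0.3, 0.6, -0.8]
opening: 0.159
```

```bash
python3 - <<'E'
from h import *
go(W([-.143,-.0900,.038]))
t=cam("top"); crop(t,"pics/t23.png",130,160,250,260,6.6)
E
```

```text
t20.2 pos [0.5163 0.0875 0.0383] X [ 0.007 -0.004 -1.   ] Y [-0.045 -0.999  0.003] F [-0.3  0.6 -0.8] op 0.159
fence [-0.0576 -0.0895  0.0383] Yang -92.58 tilt 0.44
units [-0.006  0.013  1.707]
```

View pics/t23.png

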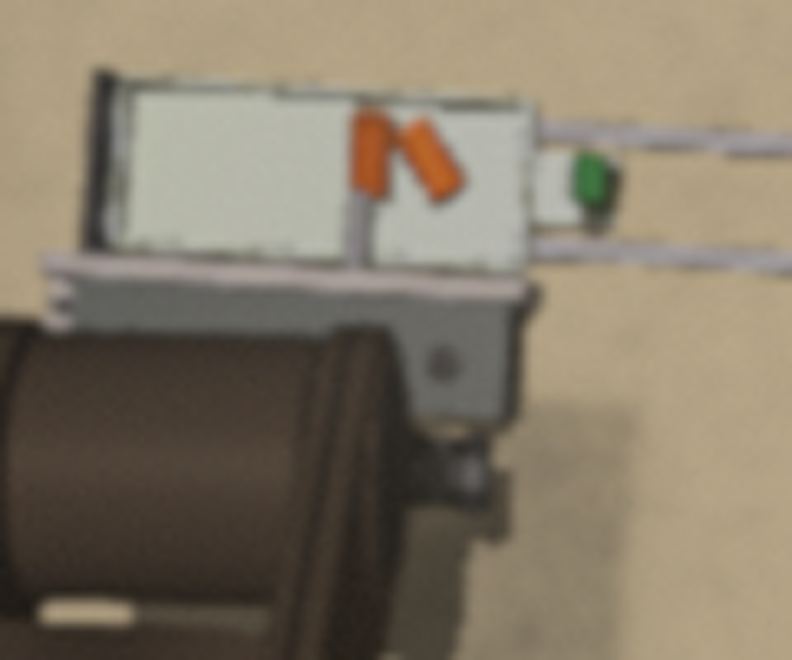

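>>> drive_tool(series=[[[0,0,0.25],[0,-0.2,0]],[[0,0,0.3],[0,0,0]],[[0,0,0.3],[0,0,0]],[[0,0,0.3],[0,0,0]],[[0,0,0.3],[0,0,0]]])

```text
time: 20.75
eef_pos: [0.4364, 0.0912, 0.0368]
tcp_rot: [-0.706, 0.017, 0.708, 0.015]
contact_force: [0.3, 0.1, -0.5]
opening: 0.161
```

>>> drive_tool(series=[[[0,0,0.2],[0,0,0]],[[0,0,0.1],[0,0,0]]])

```text
time: 20.95
eef_pos: [0.4166, 0.0923, 0.0358]
tcp_rot: [-0.705, 0.017, 0.709, 0.014]
contact_force: [-0.8, 0.2, -1.0]
opening: 0.157
```

```bash
python3 - <<'E'
from h import *
go(W([-.143,-.0900,.08]))
t=cam("top"); crop(t,"pics/t24.png",130,160,250,260,6.6)
r=cam("side"); crop(r,"pics/s24.png",190,170,320,280,6)
E
```

```text
t20.9 pos [0.4166 0.0923 0.0358] X [-0.006 -0.003 -1.   ] Y [-0.044 -0.999  0.004] F [-0.8  0.2 -1. ] op 0.157
fence [-0.1574 -0.0891  0.0358] Yang -92.52 tilt 0.40
units [-0.885  0.021 -0.282]
```

View pics/t24.png

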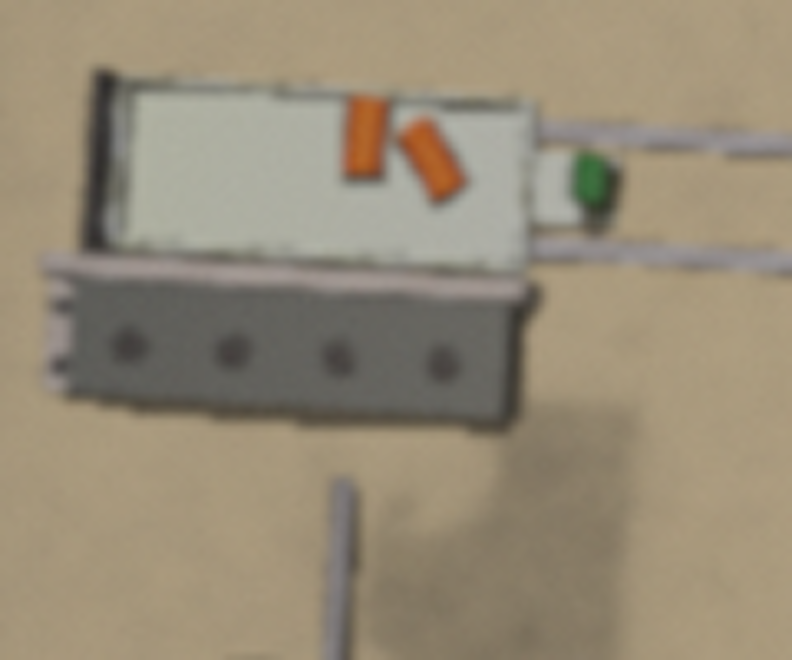

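View pics/s24.png

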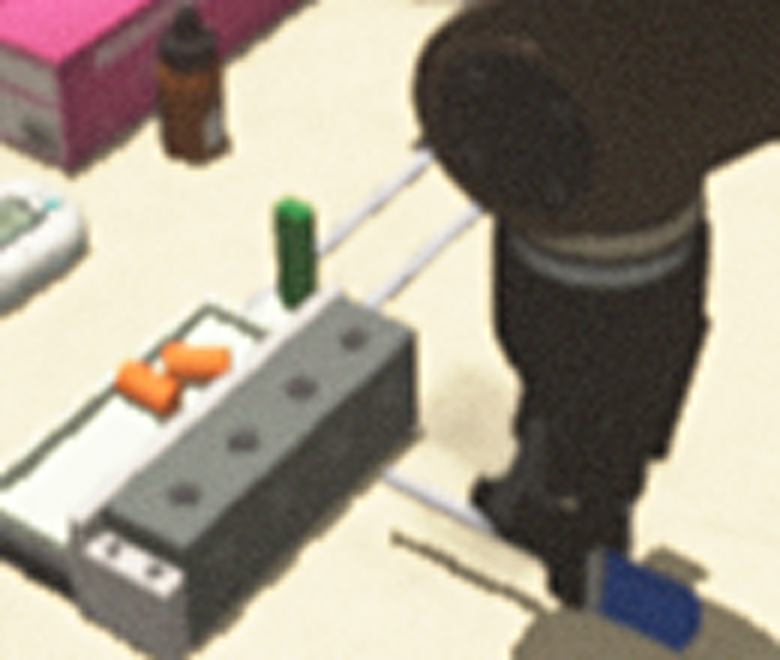

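>>> drive_tool(series=[[[-0.5,0,0],[0,0.3,0]],[[-0.5,0.5,-0.1],[0,0,0]],[[0,0.8,-0.3],[0,0,0]],[[0,0.8,-0.2],[0,0,0]],[[0,0.8,-0.1],[0,0,0]]])

```text
time: 21.55
eef_pos: [0.4497, -0.0559, 0.09]
tcp_rot: [0.709, -0.014, -0.705, -0.011]
contact_force: [1.2, 0.8, -1.0]
opening: 0.158
```

>>> drive_tool(series=[[[0,0.8,0],[0,0,0]],[[0,0.8,0],[0,0,0]],[[0,0.8,0],[-3,0,0]],[[0,0.8,0],[-3,0,0]],[[0,0,0],[0,0,0]]])

```text
time: 22.05
eef_pos: [0.4502, -0.2303, 0.0948]
tcp_rot: [0.712, 0.02, -0.702, 0.029]
contact_force: [0.3, 0.3, -0.1]
opening: 0.162
```

```bash
python3 - <<'E'
from h import *
go([.4175,-.278,.06])
t=cam("top"); crop(t,"pics/t25.png",230,170,400,310,4)
r=cam("side"); crop(r,"pics/s25.png",270,130,410,240,5.5)
E
```

```text
t22.1 pos [ 0.4502 -0.2303  0.0948] X [ 0.015 -0.012 -1.   ] Y [ 0.068 -0.998  0.013] F [ 0.3  0.3 -0.1] op 0.162
fence [-0.1099 -0.4099  0.0948] Yang -86.09 tilt 1.11
units [0.698 0.898 0.728]
```

View pics/t25.png

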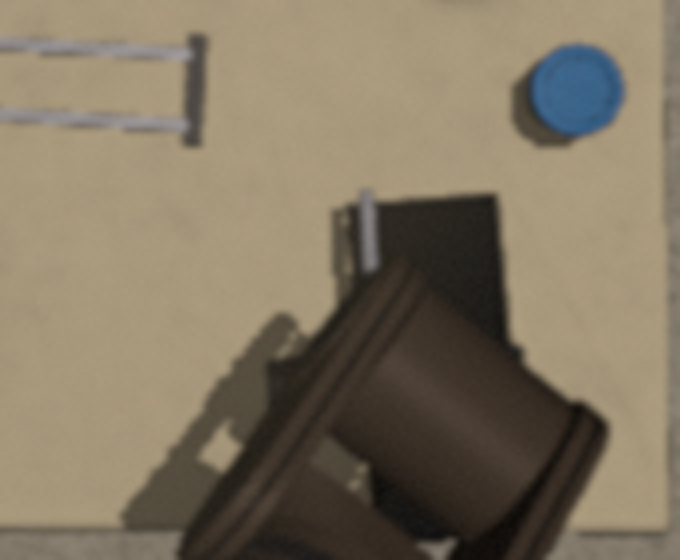

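View pics/s25.png

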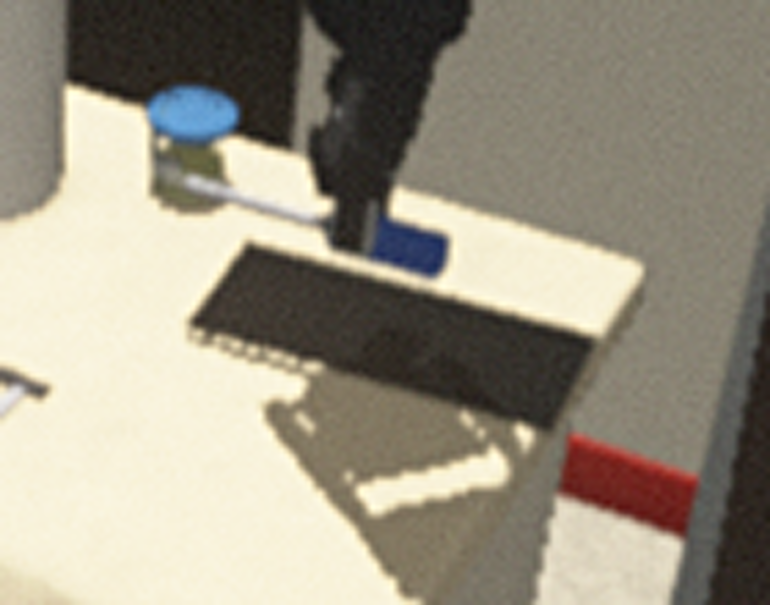

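>>> drive_tool(series=[[[0,0.5,0.4],[0,-0.8,-0.7]],[[0.3,0.4,0.35],[0,0,0]],[[0.4,0,0],[0,0,0]],[[0,0,0],[0,0,0]]])

```text
time: 22.55
eef_pos: [0.4151, -0.2699, 0.0576]
tcp_rot: [-0.706, -0.028, 0.708, -0.025]
contact_force: [-0.0, -0.0, -1.0]
opening: 0.16
```

```bash
python3 - <<'E'
from h import *
go([.4175,-.278,.021])
E
```

```text
t22.6 pos [ 0.4151 -0.2699  0.0576] X [-0.003  0.005 -1.   ] Y [ 0.075 -0.997 -0.005] F [-0. -0. -1.] op 0.160
fence [-0.1433 -0.451   0.0576] Yang -85.72 tilt 0.34
units [ 0.73   0.169 -0.037]
```

>>> drive_tool(series=[[[0.3,0.17,-0.04],[0.3,0.2,0.3]],[[0.25,0,0],[0,0,0]],[[0.12,0,0],[0,0,0]],[[0,0,0],[0,0,0]]])

```text
time: 22.95
eef_pos: [0.4196, -0.2743, 0.0242]
tcp_rot: [0.707, 0.027, -0.706, 0.026]
contact_force: [0.0, -0.5, -1.4]
opening: 0.156
```

```bash
python3 - <<'E'
from h import *
go([.4175,-.278,.020])
E
```

```text
t22.9 pos [ 0.4196 -0.2743  0.0242] X [ 0.001  0.001 -1.   ] Y [ 0.074 -0.997 -0.001] F [ 0.  -0.5 -1.4] op 0.156
fence [-0.1386 -0.4552  0.0242] Yang -85.73 tilt 0.07
units [0.083 0.071 0.048]
```

>>> drive_tool(series=[[[0.08,0,0],[0,0,0]],[[0.02,0,0],[0,0,0]],[[0,0,0],[0,0,0]]])

```text
time: 23.25
eef_pos: [0.4206, -0.2737, 0.02]
tcp_rot: [0.707, 0.027, -0.706, 0.027]
contact_force: [0.4, -0.5, -1.5]
opening: 0.162
```

```bash
python3 - <<'E'
from h import *
go([.4175,-.278,.020])
r=cam("side"); crop(r,"pics/s26.png",290,140,410,240,6)
E
```

```text
t23.2 pos [ 0.4206 -0.2737  0.02  ] X [ 0.002 -0.    -1.   ] Y [ 0.076 -0.997  0.   ] F [ 0.4 -0.5 -1.5] op 0.162
fence [-0.1377 -0.4545  0.02  ] Yang -85.63 tilt 0.12
units [0.001 0.081 0.068]
```

View pics/s26.png

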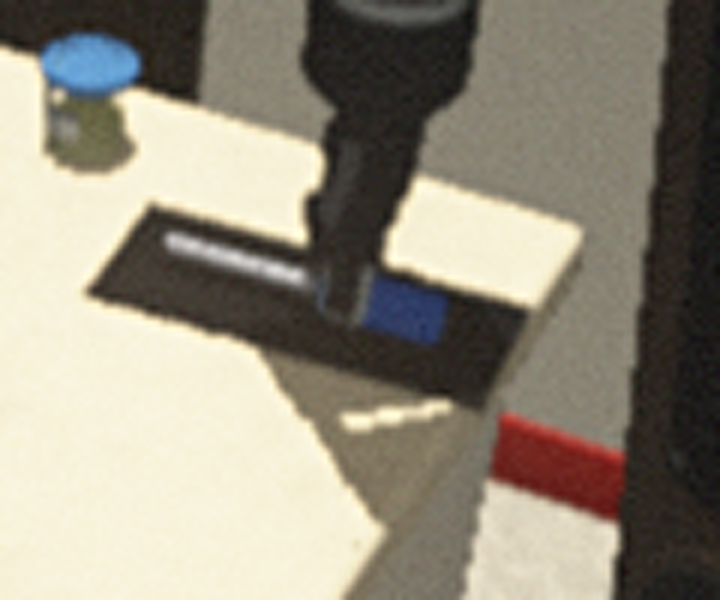

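Rod lies over the mat about 1 mm up or touching; release (half-open), then lift.

>>> drive_tool(series=[[[0,0,0],[0,0,0]],[[0,0,0],[0,0,0]],[[0,0,0],[0,0,0]]], grip=0, newtons=40)

```text
time: 23.6
eef_pos: [0.4213, -0.2746, 0.0213]
tcp_rot: [0.708, 0.026, -0.705, 0.028]
contact_force: [0.3, 0.3, 0.5]
opening: 0.503
```

>>> drive_tool(series=[[[-0.4,0,0],[0,0,0]],[[-0.8,0,0],[0,0,0]],[[-0.9,0,-0.3],[0,0,0]],[[0,-0.8,-0.8],[0,0,0]],[[0,-0.8,-0.8],[0,0,0]]])

```text
time: 24.1
eef_pos: [0.5018, -0.1986, 0.1306]
tcp_rot: [0.708, 0.022, -0.705, 0.024]
contact_force: [0.2, -0.6, -0.5]
opening: 0.498
```

```bash
python3 - <<'E'
from h import *
go(W([.043,-.174,.15]))
t=cam("top"); crop(t,"pics/t27.png",130,160,400,310,2.9)
r=cam("side"); crop(r,"pics/s27.png",190,130,410,280,3.6)
E
```

```text
t24.1 pos [ 0.5018 -0.1986  0.1306] X [ 0.005 -0.002 -1.   ] Y [ 0.065 -0.998  0.002] F [ 0.2 -0.6 -0.5] op 0.498
fence [-0.0598 -0.3761  0.1306] Yang -86.29 tilt 0.30
units [-0.384 -3.796 -2.48 ]
```

View pics/t27.png

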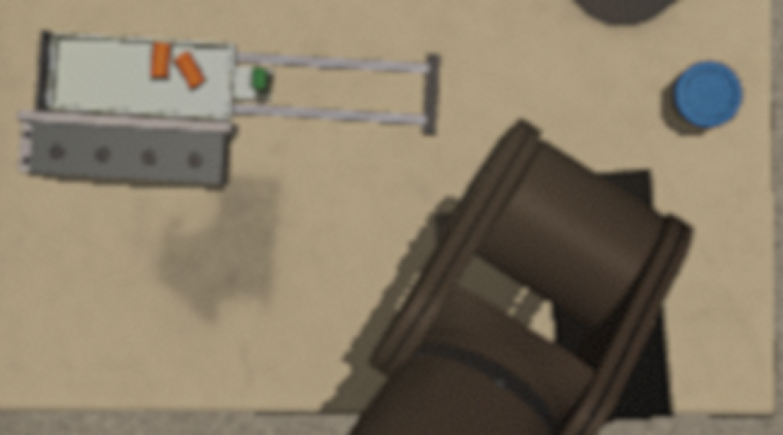

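View pics/s27.png

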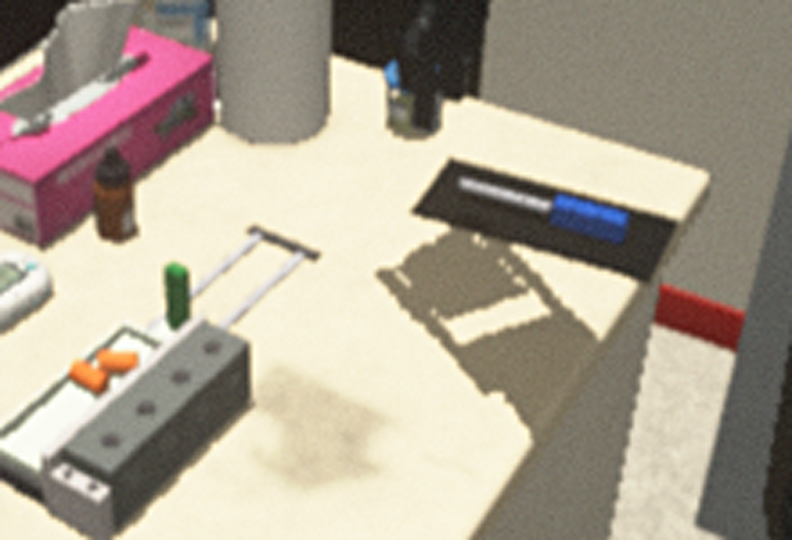

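>>> drive_tool(series=[[[-0.2,-0.8,-0.4],[6.2,0,0]],[[0,-0.9,-0.4],[0,0,0]],[[0,-0.9,-0.4],[0,0,0]],[[0,-0.9,-0.4],[0,0,0]],[[0,-0.7,-0.4],[0,0,0]]], grip=-1)

```text
time: 24.7
eef_pos: [0.6102, 0.0136, 0.1424]
tcp_rot: [0.71, -0.018, -0.704, -0.015]
contact_force: [0.2, -0.6, 1.4]
opening: 0.001
```

```bash
python3 - <<'E'
from h import *
go(W([.043,-.14,.044]))
t=cam("top"); crop(t,"pics/t28.png",130,160,250,260,6.6)
print(F(ray(t,cp(260,80,130,160,2.9),.065)))
E
```

```text
t24.7 pos [0.6102 0.0136 0.1424] X [ 0.008 -0.005 -1.   ] Y [-0.047 -0.999  0.004] F [ 0.2 -0.6  1.4] op 0.001
fence [ 0.0394 -0.1594  0.1424] Yang -92.71 tilt 0.54
units [ 1.966 -0.396 -0.054]
[ 0.0398488  -0.17725279  0.065     ]
```

View pics/t28.png

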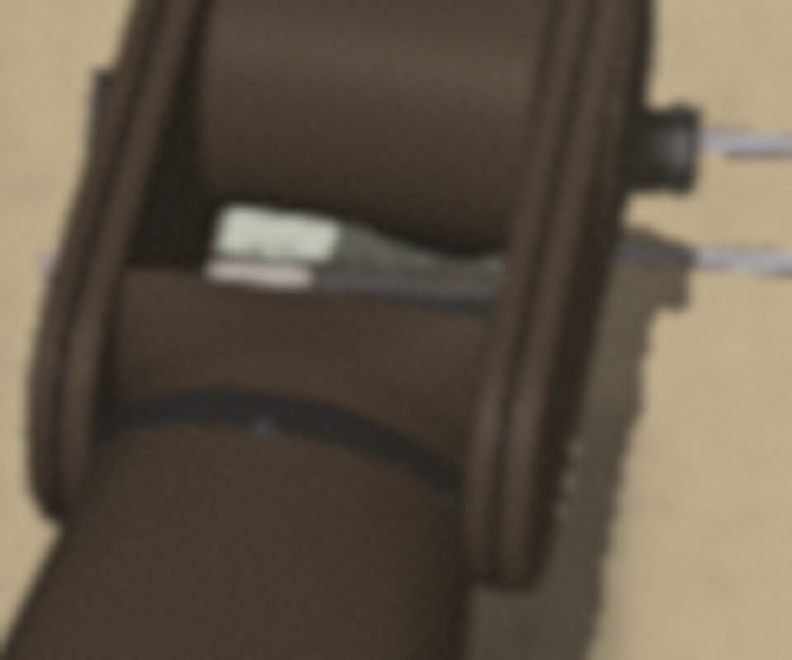

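>>> drive_tool(series=[[[0,-0.48,-0.07],[-0.2,-0.4,-0.3]],[[0.8,0,0],[0,0,0]],[[0.7,0,0],[0,0,0]],[[0,0,0],[0,0,0]]])

```text
time: 25.15
eef_pos: [0.6205, 0.0443, 0.0678]
tcp_rot: [0.71, -0.012, -0.704, -0.014]
contact_force: [0.1, -0.1, -0.0]
opening: -0.0
```

```bash
python3 - <<'E'
from h import *
go(W([.043,-.14,.046]))
t=cam("side"); crop(t,"pics/s29.png",190,150,310,260,6)
E
```

```text
t25.1 pos [0.6205 0.0443 0.0678] X [ 0.01   0.003 -1.   ] Y [-0.036 -0.999 -0.003] F [ 0.1 -0.1 -0. ] op -0.000
fence [ 0.0484 -0.1283  0.0678] Yang -92.07 tilt 0.57
units [0.434 0.235 0.113]
```

View pics/s29.png

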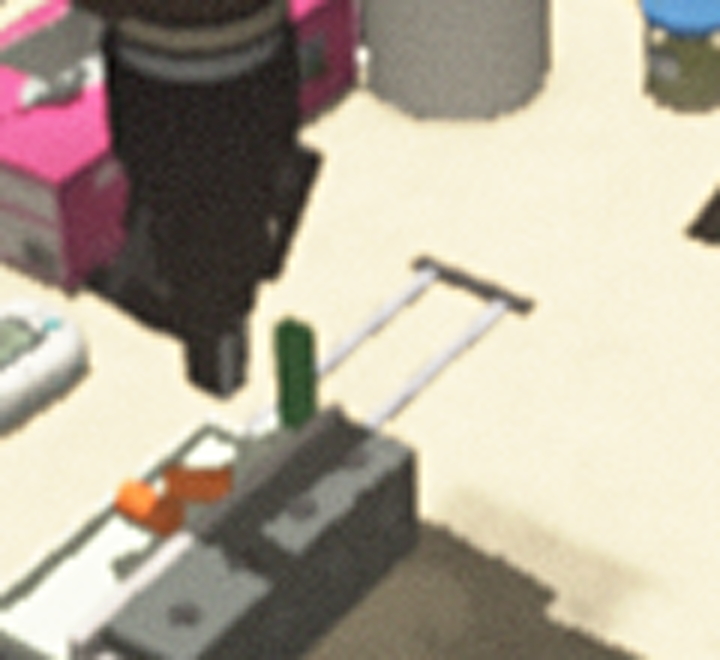

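>>> drive_tool(series=[[[0.4,0.1,0.11],[0.4,-0.5,0]],[[0,0.25,0],[0,0,0]],[[0,0.2,0],[0,0,0]],[[0,0.2,0],[0,0,0]]])

```text
time: 25.6
eef_pos: [0.6173, 0.0036, 0.0537]
tcp_rot: [0.711, -0.015, -0.703, -0.017]
contact_force: [-0.9, 1.8, -0.9]
opening: 0.002
```

```bash
python3 - <<'E'
from h import *
go(W([.043,-.3035,.046]))
t=cam("side"); crop(t,"pics/s30.png",190,150,310,260,6)
E
```

```text
t25.6 pos [0.6173 0.0036 0.0537] X [ 0.011  0.003 -1.   ] Y [-0.045 -0.999 -0.004] F [-0.9  1.8 -0.9] op 0.002
fence [ 0.0469 -0.169   0.0537] Yang -92.57 tilt 0.65
units [0.142 2.69  0.075]
```

View pics/s30.png

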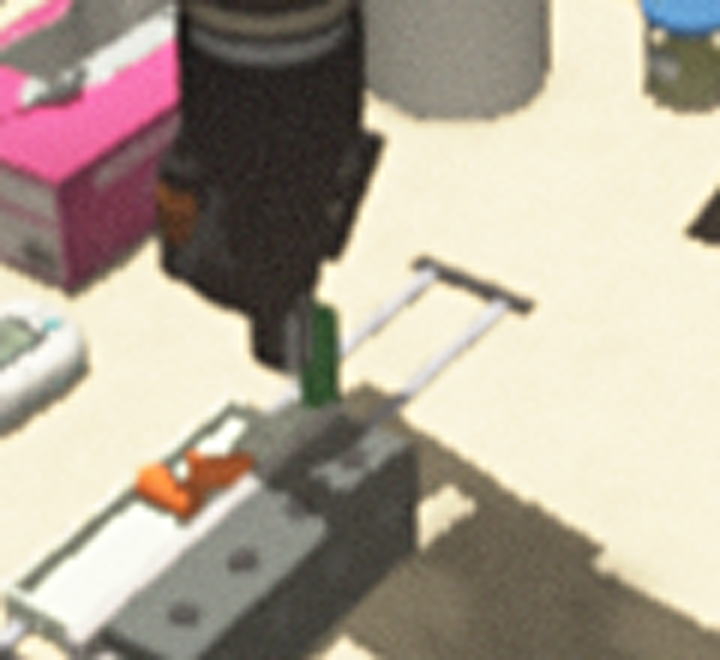

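>>> drive_tool(series=[[[0.05,0.25,0.05],[0,-0.6,0]],[[0.03,0.25,0],[0,0,0]],[[0,0.25,0],[0,0,0]],[[0,0.25,0],[0,0,0]],[[0,0.25,0],[0,0,0]]])

```text
time: 26.15
eef_pos: [0.6131, -0.0653, 0.0521]
tcp_rot: [0.708, -0.015, -0.706, -0.017]
contact_force: [0.2, 2.3, 0.9]
opening: 0.0
```

>>> drive_tool(series=[[[0,0.25,0],[0,0,0]],[[0,0.25,0],[0,0,0]],[[0,0.25,0],[0,0,0]]])

```text
time: 26.45
eef_pos: [0.6108, -0.1064, 0.052]
tcp_rot: [0.708, -0.015, -0.706, -0.018]
contact_force: [-0.2, 2.7, 1.3]
opening: -0.003
```

```bash
python3 - <<'E'
from h import *
go(W([.043,-.3035,.048]))
t=cam("side"); crop(t,"pics/s31.png",190,130,310,240,6)
E
```

```text
t26.4 pos [ 0.6108 -0.1064  0.052 ] X [ 0.003  0.003 -1.   ] Y [-0.046 -0.999 -0.003] F [-0.2  2.7  1.3] op -0.003
fence [ 0.0452 -0.2792  0.052 ] Yang -92.66 tilt 0.25
units [0.079 0.487 0.042]
```

View pics/s31.png

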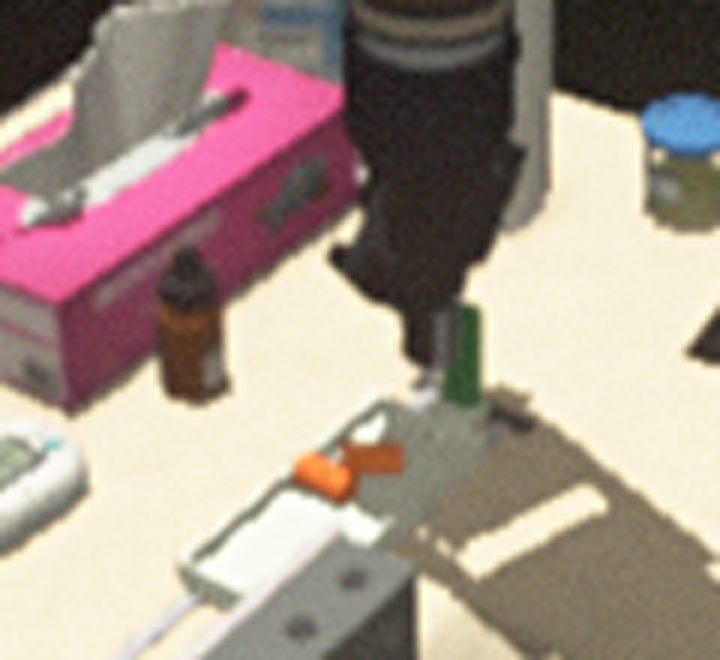

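>>> drive_tool(series=[[[0,0.2,0],[0,0,0]],[[0,0.2,0],[0,0,0]],[[0,0.15,0],[0,0,0]]])

```text
time: 26.8
eef_pos: [0.6097, -0.131, 0.0519]
tcp_rot: [0.708, -0.012, -0.706, -0.026]
contact_force: [5.6, 40.0, 7.9]
opening: -0.001
```

>>> drive_tool(series=[[[0,0.12,0],[0,0,0]],[[0,0.12,0],[0,0,0]]])

```text
time: 27.0
eef_pos: [0.6099, -0.1303, 0.0524]
tcp_rot: [0.707, -0.005, -0.706, -0.037]
contact_force: [1.2, 18.7, 5.5]
opening: -0.002
```

```bash
python3 - <<'E'
from h import *
go(W([.043,-.3035,.048]))
E
```

```text
t27.0 pos [ 0.6099 -0.1303  0.0524] X [ 0.002  0.046 -0.999] Y [-0.059 -0.997 -0.046] F [ 1.2 18.7  5.5] op -0.002
fence [ 0.0453 -0.3031  0.0524] Yang -93.41 tilt 2.62
units [0.088 0.012 0.046]
```

>>> drive_tool(series=[[[0,-0.25,0],[0.8,0,2.5]],[[-0.9,0,0],[0,0,0]],[[-0.9,0,0.4],[0,0,0]],[[-0.9,-0.6,0.9],[0,0,0]],[[0,-1,0.9],[0,0,0]]])

```text
time: 27.5
eef_pos: [0.5297, -0.0541, 0.1781]
tcp_rot: [0.707, -0.027, -0.706, -0.025]
contact_force: [0.8, 0.4, 0.2]
opening: 0.001
```

>>> drive_tool(series=[[[0,-1,0.3],[0,0,0]],[[0,-1,0.3],[0,0,0]],[[0,-1,0],[0,0,0]],[[0,-1,0],[0,0,0]],[[0,0,0],[0,0,0]]])

```text
time: 28.0
eef_pos: [0.5128, 0.1505, 0.1808]
tcp_rot: [0.711, -0.028, -0.702, -0.023]
contact_force: [-0.1, 0.2, 0.1]
opening: 0.0
```

```bash
python3 - <<'E'
from h import *
st()
t=cam("top"); crop(t,"pics/t33.png",130,160,400,310,2.9); crop(t,"pics/t33b.png",180,165,300,240,6.6)
s=cam("side"); crop(s,"pics/s33.png",180,130,410,280,3.4)
E
```

```text
t28.0 pos [0.5128 0.1505 0.1808] X [ 0.012 -0.007 -1.   ] Y [-0.073 -0.997  0.006] F [-0.1  0.2  0.1] op 0.000
```

View pics/t33.png

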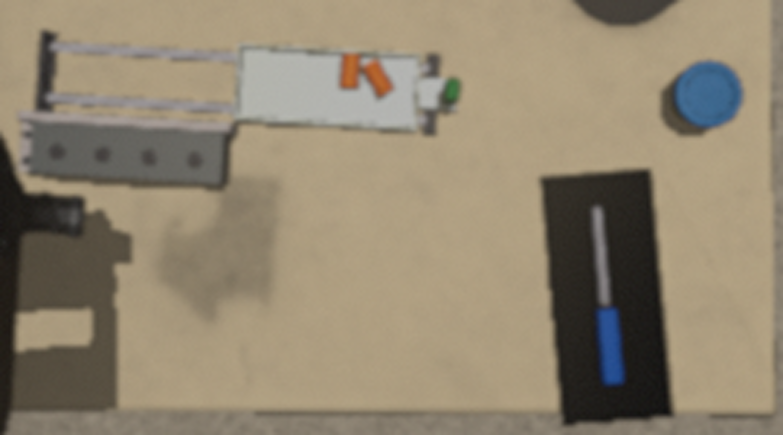

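View pics/t33b.png

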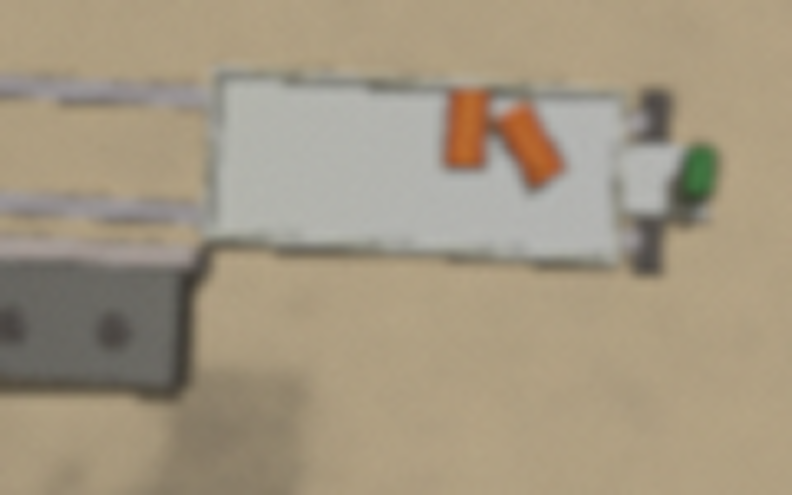

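View pics/s33.png

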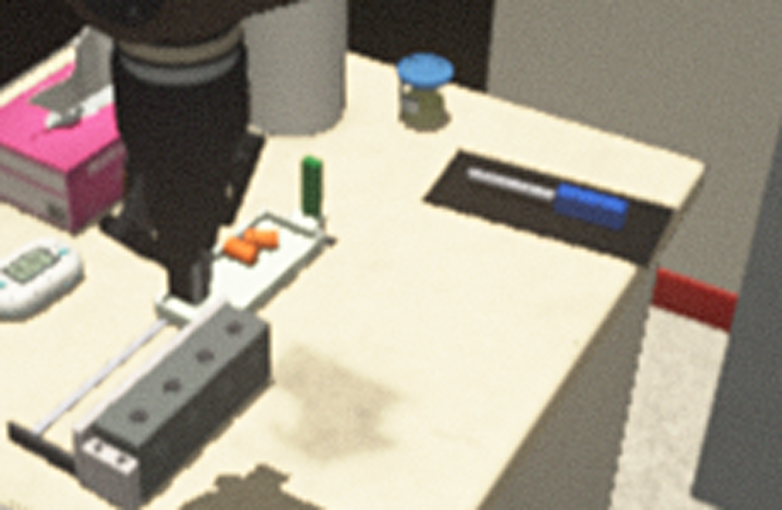

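```bash
python3 - <<'E'
from h import *
t=cam("top"); p=lambda u,v:cp(u,v,180,165,6.6); q=lambda u,v:cp(u,v,130,160,2.9)
print("handle",F(ray(t,p(700,170),.065)).round(4),"tray corners",[F(ray(t,p(*a),.018)).round(4) for a in[(217,70),(210,240),(627,97),(615,268)]])
print("plugs",[F(ray(t,p(*a),.014)).round(4) for a in[(467,130),(531,146)]])
print("rod",ray(t,q(597,207),.014),ray(t,q(606,308),.025),ray(t,q(614,384),.025))
print("block",[F(ray(t,q(*a),.054)).round(4) for a in[(57,152),(195,160),(223,184)]])
for n,pp in dict(cup=(374,193),bottle=(256,138),meter=(204,130)).items(): pass
E
```

```text
handle [ 0.0396 -0.325   0.065 ] tray corners [array([ 0.0713, -0.1551,  0.018 ]), array([ 0.0111, -0.1557,  0.018 ]), array([ 0.0682, -0.3001,  0.018 ]), array([ 0.0077, -0.2986,  0.018 ])]
plugs [array([ 0.0544, -0.2442,  0.014 ]), array([ 0.0497, -0.2671,  0.014 ])]
rod [ 0.51326429 -0.26942738  0.014     ] [ 0.43398045 -0.27448228  0.025     ] [ 0.37471463 -0.28041622  0.025     ]
block [array([-0.0223, -0.0212,  0.054 ]), array([-0.0236, -0.1289,  0.054 ]), array([-0.0412, -0.1516,  0.054 ])]
```

```bash
python3 - <<'E'
from h import *
print(ctrl.sign_off()); st()
E
```

```text
the job is handed in; nothing more can be done
None
the job is handed in; nothing more can be done
```

I completed the whole sequence and handed the job in at about 28 s on the robot's clock. No verdict came back, so the results below are my own camera and force checks.

**What I did:**
- I pushed the block flush into the corner, first with both open fingers and then from its end, and slid the tray home until it hit the inner stop.
- Only the two right-hand bores (plugs 2 and 3) held plugs. Each was driven through with the rod and dropped into the tray.
- I laid the rod back on the mat and pushed the tray out to the right until it hit the outer stop at about 40 N.

**Last checks:**

| Item | Measured | Expected |
|---|---|---|
| Tray handle, y from the corner | -325 mm | about -324 mm |
| Block vent holes, y from the corner (outer two) | -21 and -129 mm | -21 and -129 mm (flush) |
| Plugs | both lying inside the tray | inside the tray |
| Rod | handle and tip on the mat | on the mat |
| Gripper | about 18 cm up, near-zero force | touching nothing |

- **Bystanders:** the cup, bottle and meter looked unmoved in the pictures, but I did not measure them again at the end.
- **Empty bores:** I judged the two left bores empty because no orange showed in their openings. I did not probe them with the rod.
- **Forces:** pushes peaked at about 59 N on the block and 46 N on the tray handle. These were finger contacts, below the 120 N wrist limit.
- **Disagreement:** the last picture put the block 1 to 3 mm farther from the fence in x than flush. That is about the calibration error, and earlier views and the firm contact force indicated it was flush.

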